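# Tuck an access panel under its lap sheet and hold it down

## Task

Close the opening in the top of the lagged valve box: take the loose sheet-metal access panel by its handle, slide its far edge in under the free edge of the riveted lap sheet without lifting that sheet, and push the panel home until its turned-down front lip is against the box's front face and its sides are in line with the box's. Finish still holding it there, pressed firmly down flat (about 10 to 20 N, well beyond its own weight) so that a colleague can screw it down: do not let go. Leave everything else on the bench where it is.

Things in the scene. Friction and masses are not known exactly. Their poses are not given: they have to be found in the camera images.
- box: Fixed lagged valve box in sheet aluminium, 260 (x) x 180 (y) mm, flat top deck 85 mm above the bench. Origin: centre of its underside. x points from the front face (x = -130, robot side) to the rear (pipes there, lower than 70 mm); turned up to 0.35 rad. Opening in the top: x -105 to 0, y -60 to 60 mm. The lap sheet covers the deck from x = +10 to the rear.
- rim: The flat steel deck of the box around the opening, on which the panel slides and lies: 25 mm wide in front, 30 mm along each side, unbroken from box x = 0 to the rear. Fixed to the box, same axes; origin 79 mm above the box's origin, its upper face 6 mm above its own origin.
- lap_sheet (a joint): How far the lap sheet is bent up, rad; 0 = flat, as it starts. Aluminium, 180 wide, 3 mm thick, riveted at its rear; bends about a line at box x = +105 mm. Springy and light: about 1 N upwards at its free edge raises that by 5 mm (0.05 rad); it springs back.
- lap_edge (a point): Middle of the lap sheet's free edge, which faces the box's front: box x = +10, y = 0, 90 mm above the bench (level of the sheet's underside, 5 mm above the deck: the slot is 5 mm high; sheet's top at 93 mm). The last 9 mm of the edge are turned up at 45 degrees, so the slot's mouth flares from 5 to about 13 mm, top at 101 mm.
- panel_handle (a point): Centre of the panel's handle: a black bar along the panel's y, 110 long, 12 wide, 14 mm high, on two posts (86 mm free between), 33 mm above the panel's underside, 23 mm clear of the sheet below it; the panel nearly balances there. x points to the edge to be tucked, z up. Starts level on the boards, 73 mm above the bench, turned up to 0.45 rad.
- panel_edge (a point): Middle of the tucking (+x) edge at its underside: 97.5 mm ahead of and 33 mm below the handle's centre, same axes. Panel: aluminium, 183 (x) x 180 (y) x 3 mm, 0.3 kg; at its -x end a lip 3 mm thick hangs 18 mm below the underside, its inner face 180 mm behind this edge. Home (lip on the box's front face): box x = +50, y = 0, 85 mm above the bench.
- board: Two spare straw-coloured insulation boards stacked, 160 x 160 mm, 40 mm high, fixed, on which the panel starts with its lip hanging over their front. Origin: centre of the underside.
- screwdriver: Screwdriver lying on the bench before the box, 170 mm long; leave alone. Origin: its underside.
- spanner: Spanner lying on the bench near the robot, 150 mm long; leave alone. Origin: its underside.
- rivet_tin: Small open steel tin of rivets, 52 mm across, 40 mm high, behind the boards; leave alone. Origin: its underside.
- tape_roll: Roll of aluminium tape lying flat, 100 mm across, 48 mm high, before the boards; leave alone. Origin: its underside.
- beaker: Glass beaker, 68 mm across, 90 mm high, at the back; leave alone. Origin: its underside.
- flask: Round flask in a cork ring, 84 mm across, 130 mm high, at the right; leave alone. Origin: its underside.
- wash_bottle: White wash bottle, 68 mm across, 168 mm high, at the left; leave alone. Origin: its underside.

How it is judged:
By the outcome, as a careful person would: the job done as asked, in the order asked, and still so for the second after the job is handed in, while the arm keeps its last pose, push and grip.
It also fails if it takes over 42 s, if anything falls off the work surface, if the arm or the gripper's body presses on something with over 40 N, if the wrist force passes 120 N, or if a joint passes its speed limit or range.

## Robot

A 7-joint arm with a two-finger parallel gripper is mounted at the origin on the work surface. World frame = base frame: x ahead of the robot, y to its left, z up, the work surface at z = 0. Lengths are in m, angles in rad, forces in N, time in s.
With the tool pointing down it reaches from about 0.425 to 0.875 m from the base axis. Payload 8.4 kg.
Tool frame: the origin (TCP) lies at the very end of the fingers, on their centre line; the grasp point (between the pads) lies 19 mm behind it (r.tcp_to_grasp is the x of the grasp point in the tool frame, in m); x points along the fingers, y is the direction in which the jaws open and shut, and the axes are right-handed (so a half turn about x gives the same grasp; the last joint's range is limited). The gripper opens to 87 mm and grips with 3 to 60 N. Pads are 19 mm wide; open, the fingers measure 117 mm over their backs; the gripper's body (75 mm by 190 mm) begins 51 mm behind the grasp point.
Start: joints at [1.169, 0.333, 0.04, 1.465, -0.013, 1.343, -0.059], TCP at [0.194, -0.62, 0.223] pointing down, gripper open.
Joint ranges: [-2.58, 2.58], [-0.38, 2.09], [-1.3, 1.39], [0.25, 2.4], [-1.5, 4.64], [0.08, 2.09], [-2.65, 2.65]. Speed limits (rad/s): [2.22, 2.22, 2.79, 2.79, 3.14, 3.14, 3.14].

## Interface

Orientations are given as a unit quaternion [x, y, z, w].
In Python, from plant import r, read_camera, workorder gives the robot as it stands.
- The arm moves only by the tool apply_moves, never from a script. Its argument "moves" is a list of rows, each an object of numbers: "gripper": the closure, from 0 (fully open) to 1 (shut); "tx", "ty", "tz": the shift along the world's x, y, z in units of 25 mm (1.0 is 25 mm); "ax", "ay", "az": the turn, a rotation vector about the world's x, y, z in units of 6 degrees (1.0 is 6 degrees). In form: [{"gripper": .., "tx": .., "ty": .., "tz": .., "ax": .., "ay": .., "az": ..}, ...]. A call has 1 to 12 rows; each row shifts and turns the commanded pose from where the row before left it; what a row does not reach is not made up. A row lasts 1/12 s, in which the tool goes at most 41.7 mm and 7.16 degrees, less where a joint would pass 70% of its speed; a pose out of reach is approached as far as the arm can. A call is refused whole if a number of a shift passes 1 or a number of a turn 1, either way. A call with a gripper value outside its range is refused whole. The fingers move at their own pace and stop on an object; the grip force is fixed at half the most. Time passes only in rows, so rows that do not move let the fingers close. It gives the time, the measured TCP pose, the force and the opening at its end, in the units of the state.
- r.sense(): the state, without advancing time (a new reading comes with each control period).
- read_camera(name): name is "scene" or "side" or "wrist"; returns a dict with "color" (400x640x3 uint8, red, green, blue), "z_map" (400x640 float32, m along the optical axis (not along the pixel's ray), 0 where there is no reading), "intrinsics" (3x3 intrinsics, pixels), "rvec" (rotation vector, rad) and "tvec" (3), from world to camera coordinates, as OpenCV has them. Camera axes: x right, y down, z forward; pixel columns grow to the right and rows downward; lengths in m; the calibration is good to about 2 mm. A picture is of the moment at which its call begins.
- workorder.hand_in(): hands the job in, once; it reports no verdict.
The state is a dict: "time_s": time; "joint_positions": joint angles; "joint_vel": joint speeds; "effort": joint torques, N m; "tcp_pos": TCP position; "ee_rot": TCP orientation; "ft_force": force on the tool from outside, world axes, zero at the start; "torque": the same for the moment, N m; "finger_gap": opening from 0.0 (shut) to 1.0 (fully open).
Only numpy, scipy, OpenCV 4.12 (cv2) and the standard library are available. Lean on these libraries where they do the work, as an engineer would, in place of code of your own. Each camera call takes 0.05 s, during which the arm holds its last target.

## Working session

There is one attempt and no reset: what is moved stays moved. The work goes in short steps, Python scripts to look and compute and a tool call to move; the robot and the scene stay as the last step left them, time stands still between calls to the robot, and variables do not carry over. Pictures are saved under pics/ and viewed, and the job is handed in when it is done.

Besides the shell and the picture viewer there is one more tool, called after ">>>" as name([rows], argument=value, ...), one row to a line, values as JSON. apply_moves: Moves the arm, as the interface text tells. Its arguments: {"type":"object","properties":{"moves":{"type":"array"}},"required":["moves"]}

```bash
ls; mkdir -p pics
cat > h.py <<'E'
import numpy as np,cv2
from plant import r,read_camera,workorder
def cam(n,name=None):
    c=read_camera(n)
    if name: cv2.imwrite('pics/%s.png'%name,c['color'][:,:,::-1])
    return c
def cloud(c):
    K=np.array(c['intrinsics']);R=cv2.Rodrigues(np.array(c['rvec'],float))[0];t=np.array(c['tvec'],float).reshape(3)
    z=c['z_map'];v,u=np.mgrid[0:z.shape[0],0:z.shape[1]]
    P=np.stack([(u-K[0,2])/K[0,0]*z,(v-K[1,2])/K[1,1]*z,z],-1)
    W=(P-t)@R
    W[z==0]=np.nan
    return W
def proj(c,p):
    return cv2.projectPoints(np.array(p,float).reshape(-1,3),np.array(c['rvec'],float),np.array(c['tvec'],float),np.array(c['intrinsics'],float),None)[0].reshape(-1,2)
E
python3 - <<'E'
from h import *
s=r.sense();print(s)
for n in('scene','side','wrist'):
    c=cam(n,n+'0');np.savez('/tmp/%s0.npz'%n,**c)
    R=cv2.Rodrigues(np.array(c['rvec']))[0];print(n,-R.T@np.array(c['tvec']).reshape(3),R[2])
E
```

```text
pics
{'time_s': 0.0, 'joint_positions': array([ 1.16880637,  0.33392536,  0.0398503 ,  1.46629971, -0.01341513,
        1.34328688, -0.0584845 ]), 'joint_vel': array([-0.00116982,  0.00060421,  0.00137829, -0.0017356 , -0.00058401,
       -0.00133838,  0.00148297]), 'effort': array([-1.12755555e-03, -6.56338978e+01,  1.33495588e+00, -4.03811646e+01,
       -5.98012330e-02,  4.47124382e-02,  1.10454753e-04]), 'tcp_pos': array([ 0.19366652, -0.61997456,  0.22163568]), 'ee_rot': array([-0.69889792, -0.10722199,  0.69913712, -0.10607747]), 'ft_force': array([ 0.38152989, -0.51013479,  0.16151069]), 'torque': array([-0.01713237,  0.02153154, -0.00042601]), 'finger_gap': 1.0010330098827602}
scene [ 0.92322843 -0.70360625  1.06717196] [-0.27971003  0.56454801 -0.77656155]
side [0.45484331 0.71730255 0.97705201] [ 0.09350686 -0.63533265 -0.76655651]
wrist [ 0.25754747 -0.60089959  0.38364278] [-0.23683589 -0.07266133 -0.96882872]
```

View pics/scene0.png

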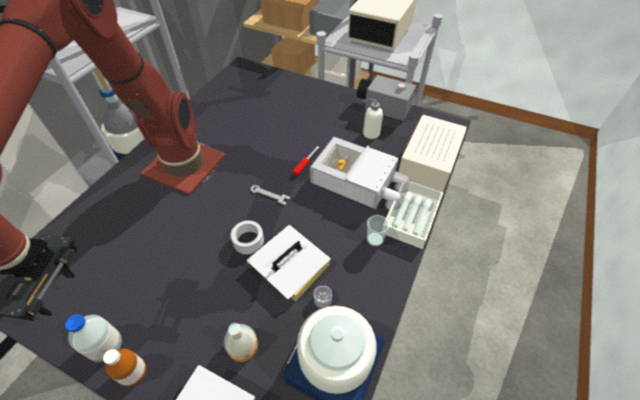

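View pics/side0.png

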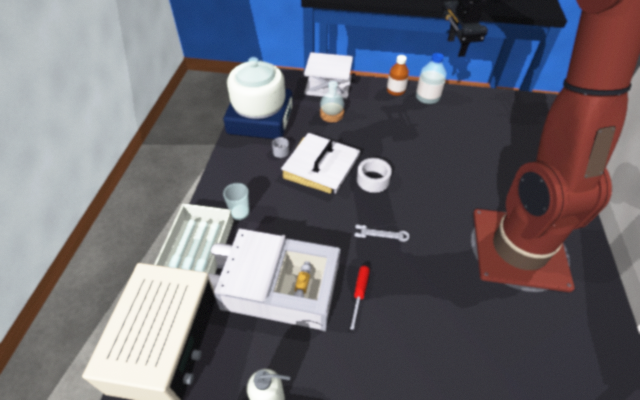

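View pics/wrist0.png

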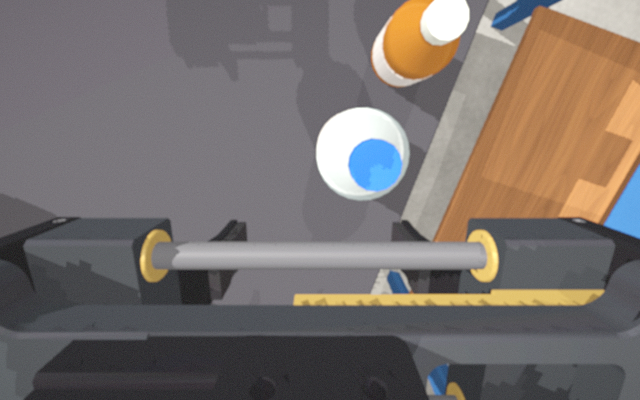

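The scene picture shows the box around (355,170) with its opening at (340,158), and the panel on its boards around (289,262) with its handle at (287,257). In the side picture the box is at (280,275) and the panel at (320,163). Next I measure both by depth.

```bash
cat > m.py <<'E'
from h import *
import sys
def load(n): return dict(np.load('/tmp/%s.npz'%n))
for n in('scene0','side0'):
    c=load(n);W=cloud(c);x,y,z=W[...,0],W[...,1],W[...,2]
    g=c['color'].astype(int).mean(2)
    def rect(m,lab):
        m=cv2.morphologyEx(m.astype(np.uint8),cv2.MORPH_OPEN,np.ones((2,2)))
        k,L,st,_=cv2.connectedComponentsWithStats(m);i=1+np.argmax(st[1:,4]);q=W[L==i]
        rr=cv2.minAreaRect((q[:,:2]*1000).astype(np.float32));print(n,lab,len(q),rr,'z',np.median(q[:,2]),'\n',cv2.boxPoints(rr).round(1).tolist())
    rect((abs(z-0.0425)<.006)&(y<0.0)&(x>.4)&(x<.85)&(y>-.4),'panel')
    rect((z>.059)&(z<.09)&(y<0.0)&(x>.45)&(x<.75)&(y>-.35)&(g<110),'handle')
    rect((abs(z-0.09)<.009)&(y>0.05)&(x>.4)&(x<.9),'box')
    rect((z>.060)&(z<.105)&(y>0.05)&(x>.4)&(x<.9),'box2')
E
python3 m.py
```

```text
scene0 panel 2948 ((584.4449462890625, -215.28106689453125), (177.81024169921875, 180.1243438720703), 71.31529235839844) z nan 
 [[470.6000061035156, -270.6000061035156], [641.2999877929688, -328.3999938964844], [698.2000122070312, -159.89999389648438], [527.5999755859375, -102.19999694824219]]
scene0 handle 133 ((575.73388671875, -214.84617614746094), (106.36882781982422, 15.599133491516113), 71.38804626464844) z 0.07477465304202296 
 [[551.4000244140625, -262.79998779296875], [566.2000122070312, -267.70001220703125], [600.0999755859375, -166.89999389648438], [585.2999877929688, -162.0]]
scene0 box 1926 ((685.3307495117188, 192.73135375976562), (352.26885986328125, 196.0872039794922), 45.11725997924805) z nan 
 [[491.6000061035156, 137.10000610351562], [630.5, -1.2999999523162842], [879.0999755859375, 248.3000030517578], [740.2000122070312, 386.70001220703125]]
scene0 box2 2585 ((684.8189086914062, 190.78152465820312), (357.7886657714844, 194.41552734375), 45.711185455322266) z nan 
 [[490.29998779296875, 130.60000610351562], [629.5, -5.199999809265137], [879.2999877929688, 251.0], 
[... 425 characters left out ...]
016) z 0.0711373544676631 
 [[550.9000244140625, -261.29998779296875], [563.4000244140625, -265.20001220703125], [597.0, -159.0], [584.5, -155.10000610351562]]
side0 box 5306 ((617.1499633789062, 216.7654571533203), (178.97991943359375, 258.78118896484375), 86.67048645019531) z nan 
 [[482.79998779296875, 134.89999389648438], [741.0999755859375, 119.9000015258789], [751.5, 298.6000061035156], [493.20001220703125, 313.6000061035156]]
side0 box2 7580 ((719.3220825195312, 296.07110595703125), (592.1486206054688, 175.2104034423828), 56.30253601074219) z nan 
 [[482.20001220703125, 98.30000305175781], [627.9000244140625, 1.100000023841858], [956.5, 493.79998779296875], [810.7000122070312, 591.0]]
```

```bash
cat > rec.py <<'E'
from h import *
def rect(c,z,x0,x1,y0,y1,s=2.0):
    # image: col = (y1-y)*s (left=+y), row=(x1-x)*s ; mm
    xs=np.arange(x1,x0,-1/s);ys=np.arange(y1,y0,-1/s)
    Y,X=np.meshgrid(ys,xs);P=np.stack([X,Y,np.full_like(X,z)],-1).reshape(-1,3)/1000
    q=proj(c,P).reshape(*X.shape,2).astype(np.float32)
    return cv2.remap(c['color'][:,:,::-1].copy(),q[...,0],q[...,1],cv2.INTER_CUBIC)
def outline(im,pts,x1,y1,s=2.0,col=(0,0,255)):
    q=np.array([[(y1-p[1])*s,(x1-p[0])*s] for p in pts])
    cv2.polylines(im,[(q*16).astype(np.int32)],True,col,1,cv2.LINE_AA,4)
def box2(cx,cy,yaw,x0,x1,y0,y1):
    c,s=np.cos(yaw),np.sin(yaw)
    return [(cx+c*a-s*b,cy+s*a+c*b) for a,b in((x0,y0),(x1,y0),(x1,y1),(x0,y1))]
E
cat > v.py <<'E'
from rec import *
def load(n): return dict(np.load('/tmp/%s.npz'%n))
PH=(575,-213,-0.316);B=(617,217,-0.058)
for lab,z,rg in(('panel',43,(440,730,-370,-60)),('box',85,(460,770,90,340)),('lap',93,(460,770,90,340))):
  ims=[]
  for n in('scene0','side0'):
    im=rect(load(n),z,*rg,s=1.25)
    if lab=='panel':
        outline(im,box2(*PH,-85.5,97.5,-90,90),rg[1],rg[3],1.25)
    elif lab=='box':
        outline(im,box2(*B,-130,10,-90,90),rg[1],rg[3],1.25);outline(im,box2(*B,-105,0,-60,60),rg[1],rg[3],1.25)
    else: outline(im,box2(*B,16,130,-90,90),rg[1],rg[3],1.25)
    ims.append(im)
  cv2.imwrite('pics/r_%s.png'%lab,np.hstack(ims))
E
python3 v.py
```

```text
(no output)
```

View pics/r_panel.png

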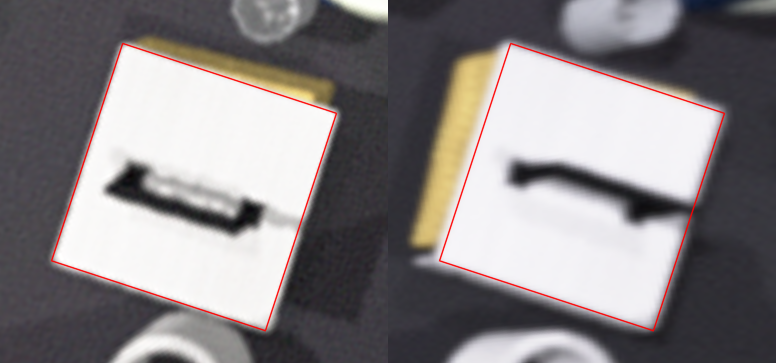

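View pics/r_box.png

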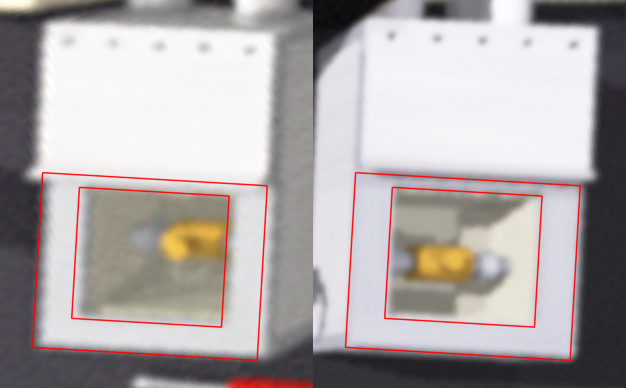

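View pics/r_lap.png

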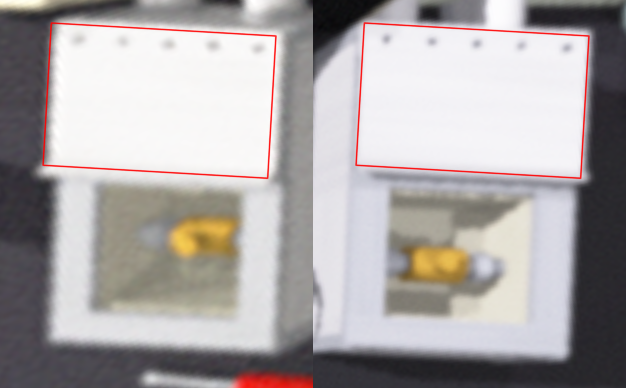

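Run:
```python
from h import *
for n in('scene0','side0'):
    c=dict(np.load('/tmp/%s.npz'%n));W=cloud(c)
    x,y,z=W.reshape(-1,3).T*1000
    for b in((575,600,0),):pass
    th=-0.035;cx,cy=617,215
    a=(x-cx)*np.cos(th)+(y-cy)*np.sin(th);b=-(x-cx)*np.sin(th)+(y-cy)*np.cos(th)
    for l,m in(('front rim',(a>-124)&(a<-110)&(abs(b)<55)),('left rim',(a>-90)&(a<-10)&(b>68)&(b<80)),('right',(a>-90)&(a<-10)&(b<-68)&(b>-80)),('lap',(a>30)&(a<90)&(abs(b)<75)),('flare',(a>10)&(a<16)&(abs(b)<75)),('panel',(np.hypot(x-615,y+240)<25)),('bench',(np.hypot(x-450,y)<30))):
        zz=z[m&(z>-20)];print(n,l,m.sum(),np.percentile(zz,[10,50,90]).round(1))
```

```text
scene0 front rim 80 [80.7 83.7 86. ]
scene0 left rim 45 [81.6 83.8 85.6]
scene0 right 60 [81.4 84.4 86.6]
scene0 lap 521 [89.2 91.7 94.3]
scene0 flare 34 [ 95.4  98.2 100.7]
scene0 panel 192 [40.3 42.6 44.7]
scene0 bench 194 [-3.4  0.5  7.5]
side0 front rim 245 [82.4 84.6 86.8]
side0 left rim 168 [82.9 84.6 86.8]
side0 right 135 [82.5 84.4 87. ]
side0 lap 1358 [90.4 92.4 94.5]
side0 flare 200 [ 82.8  97.1 101. ]
side0 panel 135 [39.7 42.4 44.6]
side0 bench 268 [-2.1  0.4  8. ]
```

```bash
cat > v2.py <<'E'
from rec import *
import sys
def load(n): return dict(np.load('/tmp/%s.npz'%n))
B=tuple(map(float,sys.argv[1:4]));rg=(470,630,100,330)
ims=[]
for n in('scene0','side0'):
    im=rect(load(n),85,*rg,s=3.4)
    outline(im,box2(*B,-130,10,-90,90),rg[1],rg[3],3.4);outline(im,box2(*B,-105,0,-60,60),rg[1],rg[3],3.4)
    cv2.imwrite('pics/%s_%s.png'%(sys.argv[4],n),im)
E
python3 v2.py 617 214 -0.045 b1
```

```text
(no output)
```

View pics/b1_scene0.png

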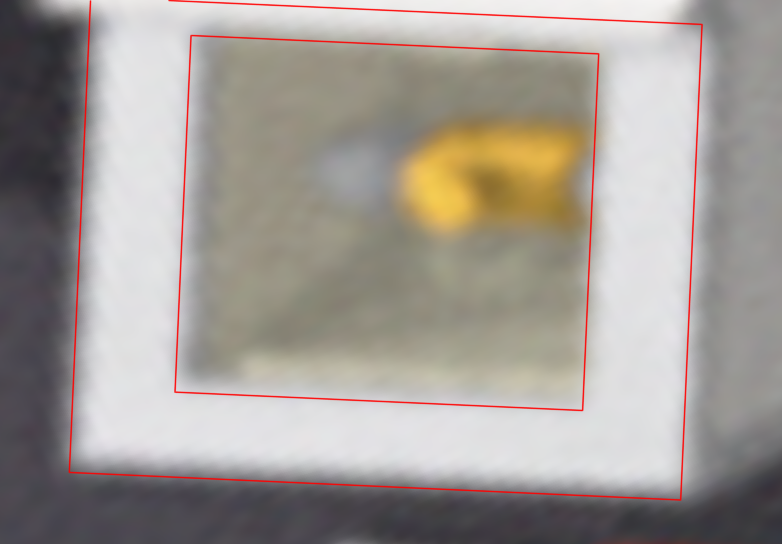

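View pics/b1_side0.png

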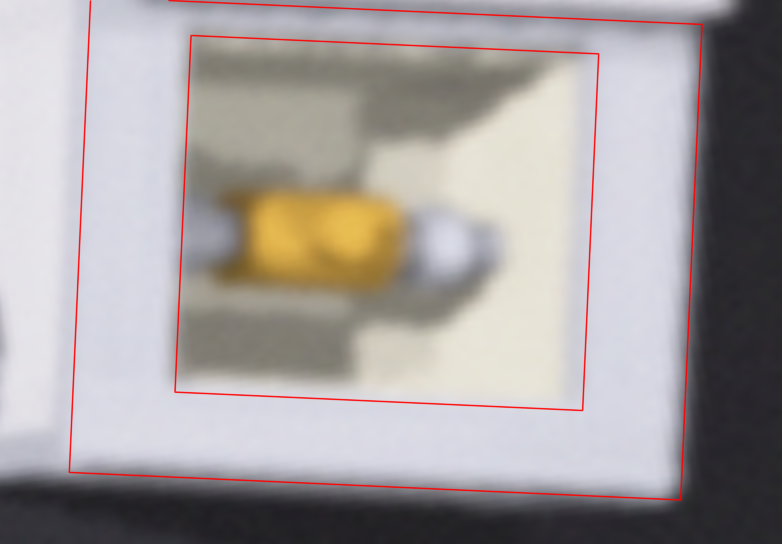

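```bash
python3 v2.py 617.8 213.3 -0.040 b2
python3 - <<'E'
from h import *
from scipy.spatial.transform import Rotation as Ro
s=r.sense();R=Ro.from_quat(s['ee_rot']).as_matrix();print(R.round(3))
print('jaw yaw',np.degrees(np.arctan2(R[1,1],R[0,1])))
c=dict(np.load('/tmp/scene0.npz'));W=cloud(c).reshape(-1,3)
m=(W[:,2]>.12)&(W[:,2]<.5)&(W[:,0]>.1)&(W[:,0]<.75)&(W[:,1]<-.05)&(W[:,1]>-.7)
h=W[m];H={}
for p in h: H.setdefault((round(p[0],1),round(p[1],1)),[]).append(p[2])
print({tuple(map(float,k)):(len(v),round(float(max(v)),2)) for k,v in sorted(H.items()) if len(v)>5})
E
```

```text
[[-0.     0.298 -0.955]
 [ 0.001 -0.955 -0.298]
 [-1.    -0.001  0.   ]]
jaw yaw -72.6510344613158
{(0.1, -0.6): (11, 0.34), (0.1, -0.5): (32, 0.34), (0.2, -0.7): (1086, 0.43), (0.2, -0.6): (3160, 0.5), (0.2, -0.5): (351, 0.34), (0.3, -0.7): (434, 0.34), (0.3, -0.6): (198, 0.17), (0.4, -0.7): (179, 0.14), (0.6, -0.5): (132, 0.13), (0.7, -0.5): (10, 0.17), (0.7, -0.4): (74, 0.18)}
```

View pics/b2_scene0.png

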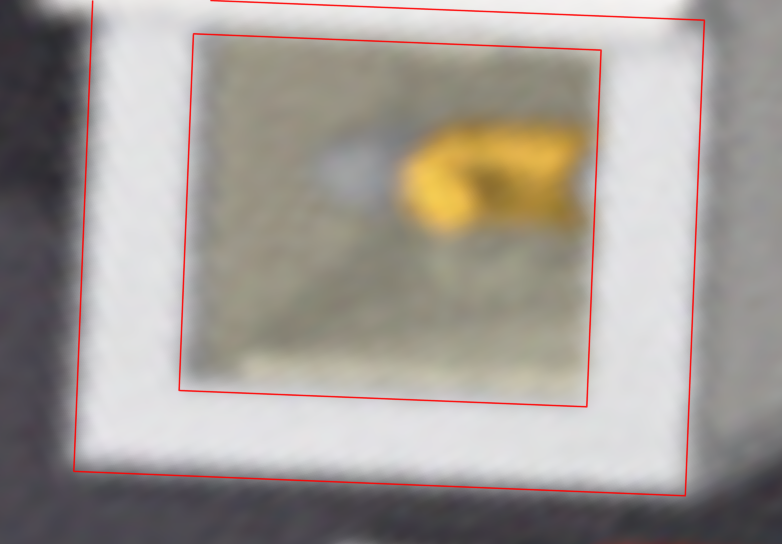

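View pics/b2_side0.png

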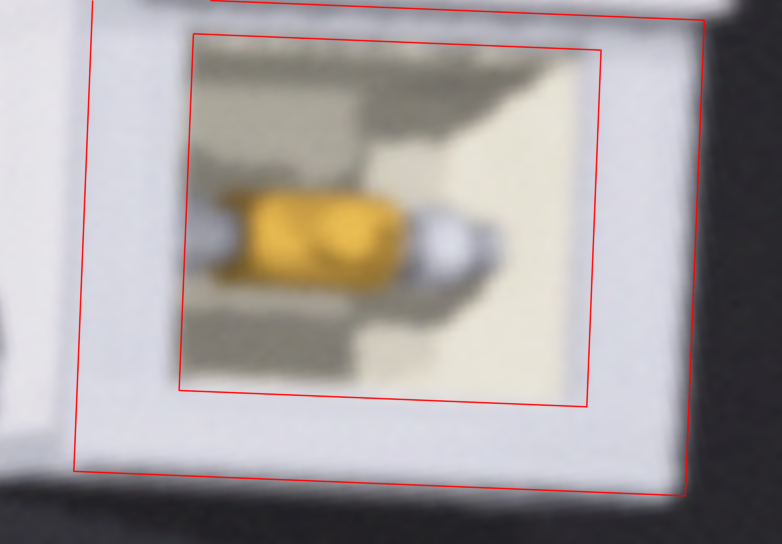

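The outline at box (618, 213) mm, yaw -0.04 fits both views to about 1–2 mm: scene edges at columns 80–95 and 690–705, side edges at columns 75–90 and 690–700. Panel handle: (575, -213) mm, yaw -0.316. Moving over the handle now.

>>> apply_moves([
  {"gripper":0,"tx":0.85,"ty":0.9,"tz":0,"ax":0,"ay":0,"az":0.5},
  {"gripper":0,"tx":0.85,"ty":0.9,"tz":0,"ax":0,"ay":0,"az":0.5},
  {"gripper":0,"tx":0.85,"ty":0.9,"tz":0,"ax":0,"ay":0,"az":0.5},
  {"gripper":0,"tx":0.85,"ty":0.9,"tz":0,"ax":0,"ay":0,"az":0.5},
  {"gripper":0,"tx":0.85,"ty":0.9,"tz":0,"ax":0,"ay":0,"az":0.5},
  {"gripper":0,"tx":0.85,"ty":0.9,"tz":0,"ax":0,"ay":0,"az":0.5},
  {"gripper":0,"tx":0.85,"ty":0.9,"tz":0,"ax":0,"ay":0,"az":0.5},
  {"gripper":0,"tx":0.85,"ty":0.9,"tz":0,"ax":0,"ay":0,"az":0.5},
  {"gripper":0,"tx":0.85,"ty":0.9,"tz":0,"ax":0,"ay":0,"az":0.5},
  {"gripper":0,"tx":0.85,"ty":0.9,"tz":0,"ax":0,"ay":0,"az":0.5},
  {"gripper":0,"tx":0.85,"ty":0.9,"tz":0,"ax":0,"ay":0,"az":0.5},
  {"gripper":0,"tx":0.85,"ty":0.9,"tz":0,"ax":0,"ay":0,"az":0.5},
])

```text
time_s: 1.15
tcp_pos: [0.4495, -0.3491, 0.2224]
ee_rot: [-0.631, -0.318, 0.632, -0.318]
ft_force: [0.7, 0.1, -0.4]
finger_gap: 0.995
```

>>> apply_moves([
  {"gripper":0,"tx":0.84,"ty":0.9,"tz":0,"ax":0,"ay":0,"az":0.5},
  {"gripper":0,"tx":0.84,"ty":0.9,"tz":0,"ax":0,"ay":0,"az":0.5},
  {"gripper":0,"tx":0.84,"ty":0.9,"tz":0,"ax":0,"ay":0,"az":0.5},
  {"gripper":0,"tx":0.84,"ty":0.9,"tz":0,"ax":0,"ay":0,"az":0.5},
  {"gripper":0,"tx":0.84,"ty":0.9,"tz":0,"ax":0,"ay":0,"az":0.5},
  {"gripper":0,"tx":0.84,"ty":0.9,"tz":0,"ax":0,"ay":0,"az":0.5},
  {"gripper":0,"tx":0,"ty":0,"tz":0,"ax":0,"ay":0,"az":0},
  {"gripper":0,"tx":0,"ty":0,"tz":0,"ax":0,"ay":0,"az":0},
])

```text
time_s: 1.82
tcp_pos: [0.5756, -0.2132, 0.222]
ee_rot: [0.574, 0.414, -0.574, 0.413]
ft_force: [0.3, -0.5, -0.5]
finger_gap: 1.004
```

```bash
cat > st.py <<'E'
from h import *
from scipy.spatial.transform import Rotation as Ro
s=r.sense();R=Ro.from_quat(s['ee_rot']).as_matrix()
print('t',round(s['time_s'],2),'tcp mm',(s['tcp_pos']*1000).round(2),'jaw yaw',np.degrees(np.arctan2(R[1,1],R[0,1])).round(2),'toolx',R[:,0].round(4),'F',s['ft_force'].round(2),'M',s['torque'].round(2),'gap',round(s['finger_gap'],3),'q',np.round(s['joint_positions'],2))
E
python3 st.py; python3 -c "
from h import *
cam('wrist','w1')"
```

```text
t 1.82 tcp mm [ 575.63 -213.22  222.  ] jaw yaw -18.44 toolx [-6.0e-04  1.1e-03 -1.0e+00] F [ 0.31 -0.5  -0.46] M [-0.07 -0.01 -0.01] gap 1.004 q [ 0.6   0.29 -0.39  1.54  0.11  1.34 -0.13]
```

View pics/w1.png

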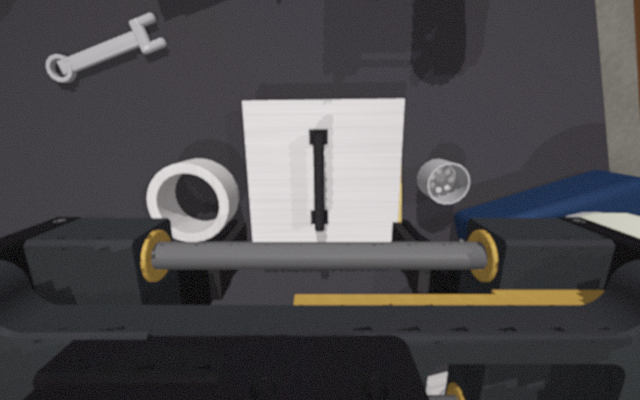

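The wrist picture shows the handle upright from (319,130) to (319,230), parallel to the finger pads and midway between them. A quick numeric check by projecting the handle's ends.

Run:
```python
from rec import *
c=cam('wrist')
for p in((575,-213,-.316),(575.6,-213.2,-.322)):
    q=[(*a,z) for z in(80,) for a in box2(*p,-6,6,-55,55)]+[(*a,43) for a in box2(*p,-85.5,97.5,-90,90)]
    print(proj(c,np.array(q)/1000).round(0).tolist())
```

```text
[[314.0, 231.0], [324.0, 231.0], [324.0, 131.0], [312.0, 131.0], [253.0, 246.0], [396.0, 245.0], [405.0, 97.0], [242.0, 98.0]]
[[314.0, 231.0], [325.0, 231.0], [325.0, 131.0], [313.0, 131.0], [253.0, 246.0], [396.0, 246.0], [406.0, 98.0], [243.0, 98.0]]
```

Projection matches the picture to about 1 px. Descending and gripping.

>>> apply_moves([
  {"gripper":0,"tx":0,"ty":0,"tz":-0.9,"ax":0,"ay":0,"az":0},
  {"gripper":0,"tx":0,"ty":0,"tz":-0.9,"ax":0,"ay":0,"az":0},
  {"gripper":0,"tx":0,"ty":0,"tz":-0.9,"ax":0,"ay":0,"az":0},
  {"gripper":0,"tx":0,"ty":0,"tz":-0.9,"ax":0,"ay":0,"az":0},
  {"gripper":0,"tx":0,"ty":0,"tz":-0.9,"ax":0,"ay":0,"az":0},
  {"gripper":0,"tx":0,"ty":0,"tz":-0.7,"ax":0,"ay":0,"az":0},
  {"gripper":0,"tx":0,"ty":0,"tz":-0.5,"ax":0,"ay":0,"az":0},
  {"gripper":0,"tx":0,"ty":0,"tz":-0.5,"ax":0,"ay":0,"az":0},
  {"gripper":0,"tx":0,"ty":0,"tz":-0.3,"ax":0,"ay":0,"az":0},
  {"gripper":0,"tx":0,"ty":0,"tz":-0.2,"ax":0,"ay":0,"az":0},
  {"gripper":0,"tx":0,"ty":0,"tz":0,"ax":0,"ay":0,"az":0},
  {"gripper":0,"tx":0,"ty":0,"tz":0,"ax":0,"ay":0,"az":0},
])

```text
time_s: 2.92
tcp_pos: [0.5751, -0.2156, 0.0556]
ee_rot: [0.575, 0.412, -0.574, 0.413]
ft_force: [-0.7, -0.7, -0.5]
finger_gap: 1.002
```

```bash
python3 st.py; python3 -c "
from h import *
cam('scene','s2')"
```

```text
t 2.92 tcp mm [ 575.12 -215.55   55.56] jaw yaw -18.66 toolx [ 6.e-04 -2.e-04 -1.e+00] F [-0.66 -0.67 -0.51] M [-0.04 -0.06  0.01] gap 1.002 q [ 0.59  0.43 -0.37  1.72  0.18  1.03 -0.17]
```

View pics/s2.png

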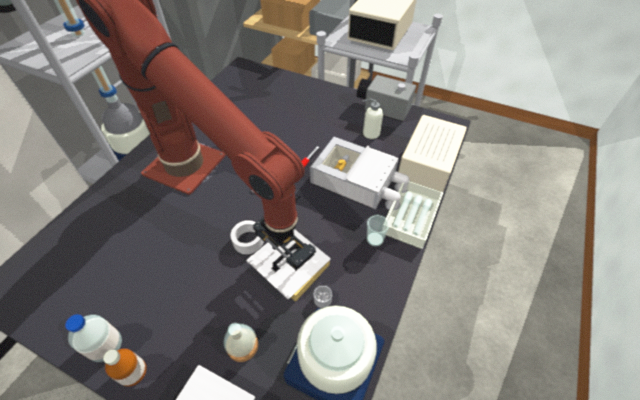

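The gripper stands over the handle at (290,255), clear of tape roll and tin. Closing.

>>> apply_moves([
  {"gripper":1,"tx":0,"ty":0,"tz":0,"ax":0,"ay":0,"az":0},
  {"gripper":1,"tx":0,"ty":0,"tz":0,"ax":0,"ay":0,"az":0},
  {"gripper":1,"tx":0,"ty":0,"tz":0,"ax":0,"ay":0,"az":0},
  {"gripper":1,"tx":0,"ty":0,"tz":0,"ax":0,"ay":0,"az":0},
  {"gripper":1,"tx":0,"ty":0,"tz":0,"ax":0,"ay":0,"az":0},
  {"gripper":1,"tx":0,"ty":0,"tz":0,"ax":0,"ay":0,"az":0},
  {"gripper":1,"tx":0,"ty":0,"tz":0,"ax":0,"ay":0,"az":0},
  {"gripper":1,"tx":0,"ty":0,"tz":0,"ax":0,"ay":0,"az":0},
  {"gripper":1,"tx":0,"ty":0,"tz":0,"ax":0,"ay":0,"az":0},
  {"gripper":1,"tx":0,"ty":0,"tz":0,"ax":0,"ay":0,"az":0},
])

```text
time_s: 3.8
tcp_pos: [0.5748, -0.2154, 0.055]
ee_rot: [-0.574, -0.412, 0.574, -0.412]
ft_force: [-0.8, -0.4, -0.2]
finger_gap: 0.326
```

```bash
python3 st.py
```

```text
t 3.8 tcp mm [ 574.77 -215.43   55.01] jaw yaw -18.65 toolx [-1.e-04 -0.e+00 -1.e+00] F [-0.81 -0.38 -0.16] M [ 0.04 -0.06 -0.01] gap 0.326 q [ 0.59  0.43 -0.37  1.72  0.18  1.03 -0.17]
```

>>> apply_moves([
  {"gripper":1,"tx":0,"ty":0,"tz":0,"ax":0,"ay":0,"az":0},
  {"gripper":1,"tx":0,"ty":0,"tz":0,"ax":0,"ay":0,"az":0},
  {"gripper":1,"tx":0,"ty":0,"tz":0,"ax":0,"ay":0,"az":0},
  {"gripper":1,"tx":0,"ty":0,"tz":0,"ax":0,"ay":0,"az":0},
  {"gripper":1,"tx":0,"ty":0,"tz":0,"ax":0,"ay":0,"az":0},
  {"gripper":1,"tx":0,"ty":0,"tz":0,"ax":0,"ay":0,"az":0},
])

```text
time_s: 4.3
tcp_pos: [0.5748, -0.2154, 0.0551]
ee_rot: [-0.574, -0.412, 0.574, -0.412]
ft_force: [-0.5, -0.3, 0.5]
finger_gap: 0.134
```

```bash
python3 st.py
```

```text
t 4.3 tcp mm [ 574.79 -215.38   55.05] jaw yaw -18.65 toolx [-1.e-04  0.e+00 -1.e+00] F [-0.47 -0.33  0.48] M [ 0.01 -0.05  0.01] gap 0.134 q [ 0.59  0.43 -0.37  1.72  0.18  1.03 -0.17]
```

Opening is 0.134 × 87 = 11.7 mm, so the 12 mm bar is held. Lifting.

>>> apply_moves([
  {"gripper":1,"tx":0,"ty":0,"tz":0.3,"ax":0,"ay":0,"az":0},
  {"gripper":1,"tx":0,"ty":0,"tz":0.6,"ax":0,"ay":0,"az":0},
  {"gripper":1,"tx":0,"ty":0,"tz":0.8,"ax":0,"ay":0,"az":0},
  {"gripper":1,"tx":0,"ty":0,"tz":0.9,"ax":0,"ay":0,"az":0},
  {"gripper":1,"tx":0,"ty":0,"tz":0.8,"ax":0,"ay":0,"az":0},
  {"gripper":1,"tx":0,"ty":0,"tz":0.6,"ax":0,"ay":0,"az":0},
  {"gripper":1,"tx":0,"ty":0,"tz":0.4,"ax":0,"ay":0,"az":0},
  {"gripper":1,"tx":0,"ty":0,"tz":0,"ax":0,"ay":0,"az":0},
  {"gripper":1,"tx":0,"ty":0,"tz":0,"ax":0,"ay":0,"az":0},
])

```text
time_s: 5.05
tcp_pos: [0.5747, -0.2154, 0.1649]
ee_rot: [0.574, 0.412, -0.574, 0.412]
ft_force: [-0.5, 0.3, -3.1]
finger_gap: 0.132
```

```bash
python3 st.py; python3 -c "
from h import *
cam('side','s3')"
```

```text
t 5.05 tcp mm [ 574.73 -215.42  164.95] jaw yaw -18.66 toolx [ 1.e-04 -1.e-04 -1.e+00] F [-0.5   0.35 -3.07] M [-0.01 -0.05  0.02] gap 0.132 q [ 0.6   0.32 -0.39  1.62  0.13  1.23 -0.14]
```

View pics/s3.png

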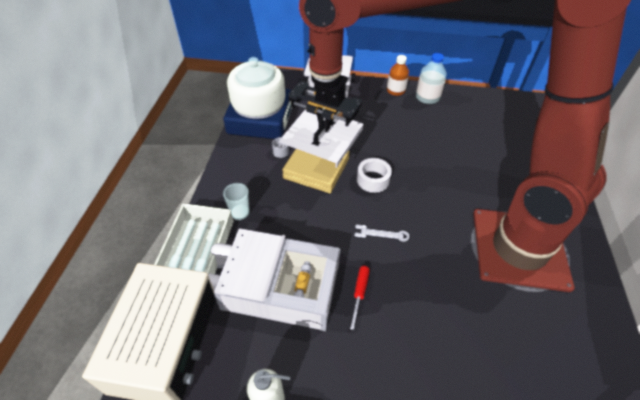

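Panel is held level at (320,135), boards left behind at (315,170). Checking clearance to the wash bottle before the sweep.

Run:
```python
from h import *
for n in('scene0','side0'):
    c=dict(np.load('/tmp/%s.npz'%n));W=cloud(c).reshape(-1,3)
    m=(W[:,2]>.12)&(W[:,2]<.4)&(W[:,0]>.25)&(W[:,0]<.9)&(W[:,1]>.05)&(W[:,1]<.55)
    print(n,W[m].min(0),W[m].max(0),m.sum())
    q=W[m];H={}
    for p in q: H.setdefault((round(float(p[0]),1),round(float(p[1]),1)),[]).append(p[2])
    print({k:(len(v),round(float(max(v)),2)) for k,v in H.items() if len(v)>5})
```

```text
scene0 [0.54417132 0.26202847 0.12001147] [0.89985471 0.5297244  0.1695193 ] 1921
{(0.6, 0.5): (122, 0.17), (0.8, 0.5): (272, 0.13), (0.9, 0.5): (175, 0.13), (0.8, 0.4): (398, 0.14), (0.9, 0.4): (271, 0.13), (0.8, 0.3): (409, 0.13), (0.9, 0.3): (271, 0.13)}
side0 [0.53807642 0.27151284 0.12000885] [0.89991433 0.53157071 0.17139386] 8364
{(0.9, 0.3): (687, 0.13), (0.8, 0.3): (1181, 0.13), (0.9, 0.4): (1078, 0.13), (0.8, 0.4): (1856, 0.13), (0.9, 0.5): (1095, 0.13), (0.8, 0.5): (1876, 0.13), (0.6, 0.5): (568, 0.17), (0.5, 0.5): (23, 0.16)}
```

Clear. Sweeping to just in front of the slot.

>>> apply_moves([
  {"gripper":1,"tx":-0.1,"ty":0.4,"tz":0,"ax":0,"ay":0,"az":0.1},
  {"gripper":1,"tx":-0.12,"ty":0.8,"tz":0,"ax":0,"ay":0,"az":0.1},
  {"gripper":1,"tx":-0.12,"ty":0.9,"tz":0,"ax":0,"ay":0,"az":0.14},
  {"gripper":1,"tx":-0.12,"ty":0.9,"tz":0,"ax":0,"ay":0,"az":0.14},
  {"gripper":1,"tx":-0.12,"ty":0.9,"tz":0,"ax":0,"ay":0,"az":0.14},
  {"gripper":1,"tx":-0.12,"ty":0.9,"tz":0,"ax":0,"ay":0,"az":0.14},
  {"gripper":1,"tx":-0.12,"ty":0.9,"tz":0,"ax":0,"ay":0,"az":0.14},
  {"gripper":1,"tx":-0.12,"ty":0.9,"tz":0,"ax":0,"ay":0,"az":0.14},
  {"gripper":1,"tx":-0.12,"ty":0.9,"tz":0,"ax":0,"ay":0,"az":0.14},
  {"gripper":1,"tx":-0.12,"ty":0.9,"tz":0,"ax":0,"ay":0,"az":0.14},
  {"gripper":1,"tx":-0.12,"ty":0.9,"tz":0,"ax":0,"ay":0,"az":0.14},
  {"gripper":1,"tx":-0.12,"ty":0.9,"tz":0,"ax":0,"ay":0,"az":0.14},
])

```text
time_s: 6.1
tcp_pos: [0.5386, 0.0422, 0.1652]
ee_rot: [0.537, 0.459, -0.537, 0.46]
ft_force: [0.4, 0.8, -3.1]
finger_gap: 0.139
```

>>> apply_moves([
  {"gripper":1,"tx":-0.12,"ty":0.9,"tz":0,"ax":0,"ay":0,"az":0.14},
  {"gripper":1,"tx":-0.12,"ty":0.9,"tz":0,"ax":0,"ay":0,"az":0.14},
  {"gripper":1,"tx":-0.12,"ty":0.9,"tz":0,"ax":0,"ay":0,"az":0.14},
  {"gripper":1,"tx":-0.12,"ty":0.9,"tz":0,"ax":0,"ay":0,"az":0.14},
  {"gripper":1,"tx":-0.12,"ty":0.9,"tz":0,"ax":0,"ay":0,"az":0.14},
  {"gripper":1,"tx":-0.12,"ty":0.9,"tz":0,"ax":0,"ay":0,"az":0.14},
  {"gripper":1,"tx":-0.12,"ty":0.9,"tz":0,"ax":0,"ay":0,"az":0.14},
  {"gripper":1,"tx":-0.12,"ty":0.5,"tz":0,"ax":0,"ay":0,"az":0.14},
  {"gripper":1,"tx":-0.12,"ty":0.2,"tz":0,"ax":0,"ay":0,"az":0},
  {"gripper":1,"tx":0,"ty":0,"tz":0,"ax":0,"ay":0,"az":0},
  {"gripper":1,"tx":0,"ty":0,"tz":0,"ax":0,"ay":0,"az":0},
])

```text
time_s: 7.02
tcp_pos: [0.5122, 0.2138, 0.1649]
ee_rot: [-0.51, -0.489, 0.51, -0.49]
ft_force: [0.6, -0.5, -3.8]
finger_gap: 0.134
```

```bash
python3 st.py; python3 -c "
from h import *
for n in('scene','side'):
    c=cam(n,n+'4');np.savez('/tmp/%s4.npz'%n,**c)"
```

```text
t 7.02 tcp mm [512.22 213.8  164.94] jaw yaw -2.36 toolx [-1.e-04 -9.e-04 -1.e+00] F [ 0.58 -0.54 -3.84] M [-0.04 -0.12 -0.03] gap 0.134 q [ 0.12  0.25 -0.69  1.75  0.17  1.21 -0.65]
```

View pics/scene4.png

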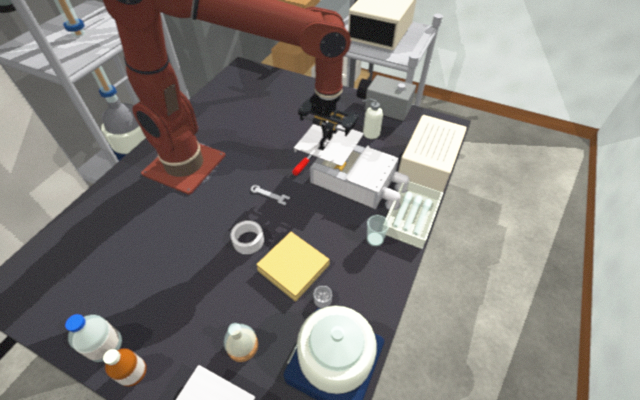

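View pics/side4.png

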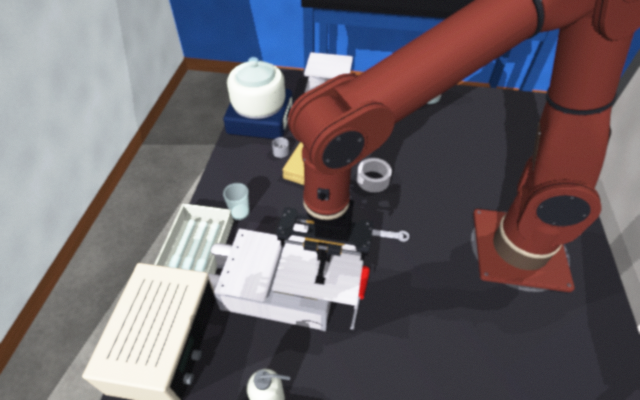

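The panel hangs over the box front in both pictures (scene around (335,150), side around (320,270)). Checking the panel's pose in the grip against the outline.

```bash
cat > v3.py <<'E'
from rec import *
import sys
x,y,yaw,z=map(float,sys.argv[1:5]);suf=sys.argv[5]
rg=(x-110,x+130,y-120,y+120)
ims=[]
for n in('scene','side'):
    im=rect(dict(np.load('/tmp/%s%s.npz'%(n,suf))),z,*rg,s=1.65)
    outline(im,box2(x,y,yaw,-85.5,97.5,-90,90),rg[1],rg[3],1.65);ims.append(im)
cv2.imwrite('pics/v3_%s.png'%suf,np.hstack(ims))
E
python3 v3.py 512.3 216.2 -0.0412 152.9 4
```

```text
(no output)
```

View pics/v3_4.png

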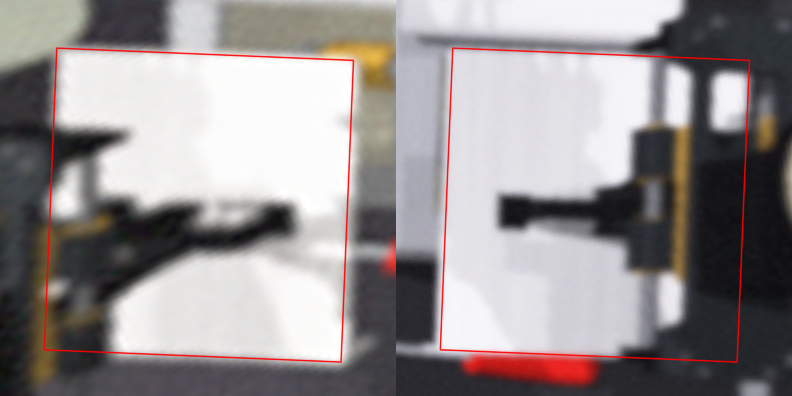

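Panel in grip matches the predicted outline within ~1 mm in both (edges at columns 55/353 and 450/745), with the same bias as the box showed, so box and panel agree. Descending to 4 mm above the deck, edge at about box x = 0.

>>> apply_moves([
  {"gripper":1,"tx":0.12,"ty":0.02,"tz":-0.3,"ax":0,"ay":0,"az":0},
  {"gripper":1,"tx":0.12,"ty":0.02,"tz":-0.5,"ax":0,"ay":0,"az":0},
  {"gripper":1,"tx":0.12,"ty":0,"tz":-0.5,"ax":0,"ay":0,"az":0},
  {"gripper":1,"tx":0,"ty":0,"tz":-0.4,"ax":0,"ay":0,"az":0},
  {"gripper":1,"tx":0,"ty":0,"tz":-0.4,"ax":0,"ay":0,"az":0},
  {"gripper":1,"tx":0,"ty":0,"tz":-0.2,"ax":0,"ay":0,"az":0},
  {"gripper":1,"tx":0,"ty":0,"tz":-0.14,"ax":0,"ay":0,"az":0},
  {"gripper":1,"tx":0,"ty":0,"tz":0,"ax":0,"ay":0,"az":0},
  {"gripper":1,"tx":0,"ty":0,"tz":0,"ax":0,"ay":0,"az":0},
  {"gripper":1,"tx":0,"ty":0,"tz":0,"ax":0,"ay":0,"az":0},
])

```text
time_s: 7.95
tcp_pos: [0.5216, 0.2158, 0.1046]
ee_rot: [0.51, 0.49, -0.51, 0.49]
ft_force: [0.0, -0.6, -2.2]
finger_gap: 0.137
```

```bash
python3 st.py; python3 -c "
from h import *
for n in('scene','side'):
    c=cam(n,n+'5');np.savez('/tmp/%s5.npz'%n,**c)"
python3 v3.py 521.5 217.2 -0.0412 92 5
```

```text
t 7.95 tcp mm [521.6  215.84 104.61] jaw yaw -2.33 toolx [ 8.e-04  3.e-04 -1.e+00] F [ 0.02 -0.56 -2.21] M [-0.06 -0.09 -0.04] gap 0.137 q [ 0.1   0.33 -0.67  1.79  0.23  1.1  -0.69]
```

View pics/v3_5.png

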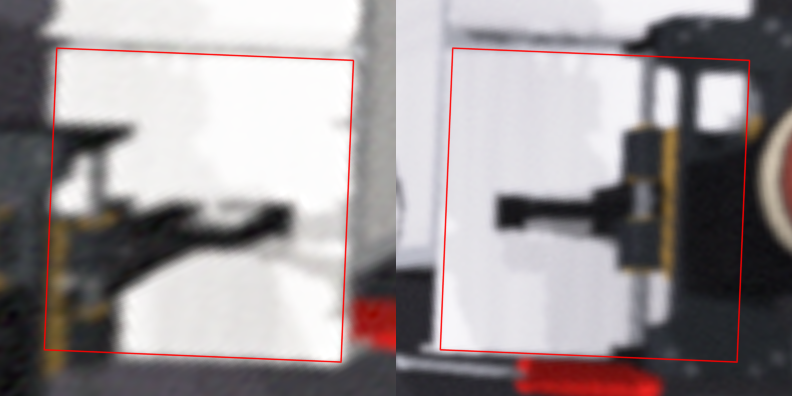

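The panel's edge (row ~48) stops just short of the lap's free edge (row ~42), not over it. Lowering gently to contact.

>>> apply_moves([
  {"gripper":1,"tx":0,"ty":-0.03,"tz":-0.06,"ax":0,"ay":0,"az":0},
  {"gripper":1,"tx":0,"ty":0,"tz":-0.06,"ax":0,"ay":0,"az":0},
  {"gripper":1,"tx":0,"ty":0,"tz":-0.02,"ax":0,"ay":0,"az":0},
  {"gripper":1,"tx":0,"ty":0,"tz":0,"ax":0,"ay":0,"az":0},
  {"gripper":1,"tx":0,"ty":0,"tz":0,"ax":0,"ay":0,"az":0},
])

```text
time_s: 8.47
tcp_pos: [0.5213, 0.2148, 0.1005]
ee_rot: [-0.51, -0.49, 0.51, -0.49]
ft_force: [-0.2, -1.3, -2.8]
finger_gap: 0.132
```

>>> apply_moves([
  {"gripper":1,"tx":0,"ty":0,"tz":-0.02,"ax":0,"ay":0,"az":0},
  {"gripper":1,"tx":0,"ty":0,"tz":0,"ax":0,"ay":0,"az":0},
  {"gripper":1,"tx":0,"ty":0,"tz":0,"ax":0,"ay":0,"az":0},
])

```text
time_s: 8.72
tcp_pos: [0.5213, 0.2149, 0.1001]
ee_rot: [0.51, 0.49, -0.51, 0.49]
ft_force: [0.2, 0.2, -2.5]
finger_gap: 0.135
```

```bash
python3 st.py
```

```text
t 8.72 tcp mm [521.34 214.86 100.05] jaw yaw -2.33 toolx [ 0.  0. -1.] F [ 0.16  0.15 -2.53] M [-0.03 -0.14  0.01] gap 0.135 q [ 0.1   0.33 -0.67  1.8   0.23  1.09 -0.69]
```

>>> apply_moves([
  {"gripper":1,"tx":0,"ty":0,"tz":-0.02,"ax":0,"ay":0,"az":0},
  {"gripper":1,"tx":0,"ty":0,"tz":0,"ax":0,"ay":0,"az":0},
  {"gripper":1,"tx":0,"ty":0,"tz":0,"ax":0,"ay":0,"az":0},
])

```text
time_s: 8.97
tcp_pos: [0.5214, 0.2149, 0.1]
ee_rot: [0.51, 0.49, -0.51, 0.49]
ft_force: [-2.7, -2.7, 4.1]
finger_gap: 0.133
```

>>> apply_moves([
  {"gripper":1,"tx":0,"ty":0,"tz":-0.02,"ax":0,"ay":0,"az":0},
  {"gripper":1,"tx":0,"ty":0,"tz":0,"ax":0,"ay":0,"az":0},
  {"gripper":1,"tx":0,"ty":0,"tz":0,"ax":0,"ay":0,"az":0},
])

```text
time_s: 9.22
tcp_pos: [0.5214, 0.2149, 0.1]
ee_rot: [0.51, 0.49, -0.51, 0.49]
ft_force: [-4.4, -2.2, 9.8]
finger_gap: 0.135
```

```bash
python3 st.py
```

```text
t 9.22 tcp mm [521.37 214.88  99.97] jaw yaw -2.33 toolx [ 4.e-04 -3.e-04 -1.e+00] F [-4.42 -2.21  9.75] M [-0.6   1.04  0.02] gap 0.135 q [ 0.1   0.33 -0.67  1.8   0.23  1.09 -0.69]
```

Contact at TCP z = 100.0 as predicted (underside at 85). Easing the pressure to a few N and sliding in.

>>> apply_moves([
  {"gripper":1,"tx":0,"ty":0,"tz":0.03,"ax":0,"ay":0,"az":0},
  {"gripper":1,"tx":0.15,"ty":-0.006,"tz":0,"ax":0,"ay":0,"az":0},
  {"gripper":1,"tx":0.15,"ty":-0.006,"tz":0,"ax":0,"ay":0,"az":0},
  {"gripper":1,"tx":0.15,"ty":-0.006,"tz":0,"ax":0,"ay":0,"az":0},
  {"gripper":1,"tx":0.15,"ty":-0.006,"tz":0,"ax":0,"ay":0,"az":0},
  {"gripper":1,"tx":0,"ty":0,"tz":0,"ax":0,"ay":0,"az":0},
  {"gripper":1,"tx":0,"ty":0,"tz":0,"ax":0,"ay":0,"az":0},
])

```text
time_s: 9.8
tcp_pos: [0.5367, 0.2148, 0.1]
ee_rot: [0.51, 0.49, -0.51, 0.49]
ft_force: [-0.2, 1.4, 2.1]
finger_gap: 0.135
```

```bash
python3 st.py; python3 -c "
from h import *
for n in('scene','side'):
    c=cam(n,n+'6');np.savez('/tmp/%s6.npz'%n,**c)"
python3 v3.py 536 216.6 -0.0412 88 6
```

```text
t 9.8 tcp mm [536.68 214.78 100.02] jaw yaw -2.32 toolx [ 6.e-04  8.e-04 -1.e+00] F [-0.19  1.41  2.12] M [0.27 0.11 0.02] gap 0.135 q [ 0.09  0.36 -0.66  1.76  0.24  1.1  -0.69]
```

View pics/v3_6.png

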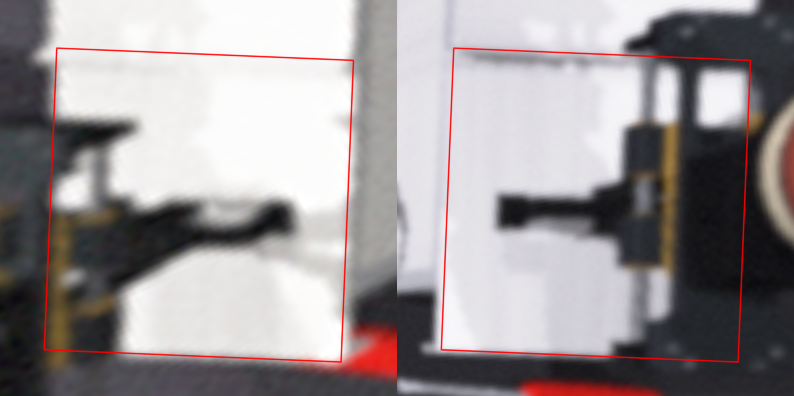

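The lap's lip (row ~55) now lies over the panel's edge; forces are small. Continuing.

>>> apply_moves([
  {"gripper":1,"tx":0.15,"ty":-0.01,"tz":0,"ax":0,"ay":0,"az":0},
  {"gripper":1,"tx":0.15,"ty":-0.01,"tz":0,"ax":0,"ay":0,"az":0},
  {"gripper":1,"tx":0.15,"ty":-0.01,"tz":0,"ax":0,"ay":0,"az":0},
  {"gripper":1,"tx":0.15,"ty":-0.01,"tz":0,"ax":0,"ay":0,"az":0},
  {"gripper":1,"tx":0.15,"ty":-0.01,"tz":0,"ax":0,"ay":0,"az":0},
  {"gripper":1,"tx":0.15,"ty":-0.01,"tz":0,"ax":0,"ay":0,"az":0},
  {"gripper":1,"tx":0,"ty":0,"tz":0,"ax":0,"ay":0,"az":0},
  {"gripper":1,"tx":0,"ty":0,"tz":0,"ax":0,"ay":0,"az":0},
])

```text
time_s: 10.57
tcp_pos: [0.5587, 0.2131, 0.1]
ee_rot: [-0.51, -0.49, 0.51, -0.49]
ft_force: [-3.3, 1.3, 5.2]
finger_gap: 0.134
```

```bash
python3 st.py
python3 - <<'E'
from h import *
for n in('scene','side'):
    c=cam(n,n+'7');np.savez('/tmp/%s7.npz'%n,**c)
    for s in('0','7'):
        c=dict(np.load('/tmp/%s%s.npz'%(n,s)));W=cloud(c)*1000;x,y,z=W.reshape(-1,3).T
        th=-0.041;cx,cy=618,213.2
        a=(x-cx)*np.cos(th)+(y-cy)*np.sin(th);b=-(x-cx)*np.sin(th)+(y-cy)*np.cos(th)
        print(n,s,[(i,np.median(z[(a>i)&(a<i+15)&(abs(b)<80)&(z<110)]).round(1)) for i in (10,20,35,50,65,80)])
E
python3 v3.py 559.5 215.6 -0.0412 88 7
```

```text
t 10.57 tcp mm [558.7  213.06 100.03] jaw yaw -2.32 toolx [-2.e-04  2.e-04 -1.e+00] F [-3.35  1.26  5.23] M [ 0.2   0.47 -0.01] gap 0.134 q [ 0.09  0.4  -0.65  1.71  0.26  1.12 -0.68]
scene 0 [(10, np.float64(95.1)), (20, np.float64(92.1)), (35, np.float64(91.5)), (50, np.float64(91.8)), (65, np.float64(91.9)), (80, np.float64(91.4))]
scene 7 [(10, np.float64(95.0)), (20, np.float64(92.0)), (35, np.float64(91.6)), (50, np.float64(92.1)), (65, np.float64(91.9)), (80, np.float64(92.0))]
side 0 [(10, np.float64(93.7)), (20, np.float64(92.5)), (35, np.float64(92.3)), (50, np.float64(92.5)), (65, np.float64(92.3)), (80, np.float64(92.4))]
side 7 [(10, np.float64(94.2)), (20, np.float64(92.5)), (35, np.float64(92.2)), (50, np.float64(92.4)), (65, np.float64(92.4)), (80, np.float64(92.3))]
```

View pics/v3_7.png

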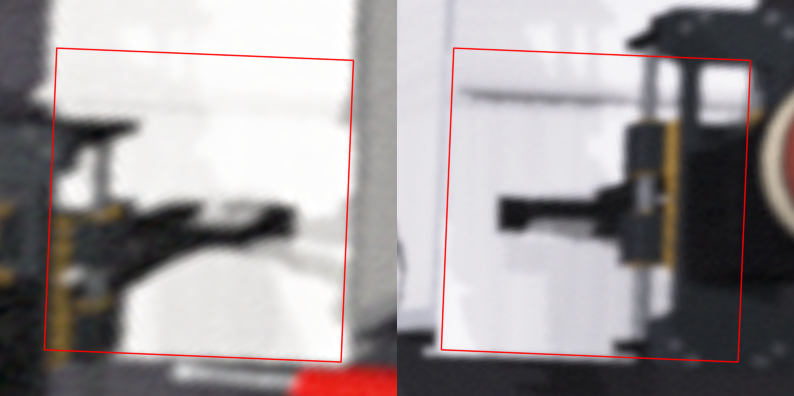

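The lap sheet's depth profile is unchanged (92 mm), so it is not lifted; about 11–12 mm remain. Advancing 8 mm.

>>> apply_moves([
  {"gripper":1,"tx":0.12,"ty":-0.004,"tz":0,"ax":0,"ay":0,"az":0},
  {"gripper":1,"tx":0.1,"ty":-0.004,"tz":0,"ax":0,"ay":0,"az":0},
  {"gripper":1,"tx":0.1,"ty":-0.004,"tz":0,"ax":0,"ay":0,"az":0},
  {"gripper":1,"tx":0,"ty":0,"tz":0,"ax":0,"ay":0,"az":0},
  {"gripper":1,"tx":0,"ty":0,"tz":0,"ax":0,"ay":0,"az":0},
])

```text
time_s: 11.08
tcp_pos: [0.5664, 0.2127, 0.1]
ee_rot: [-0.51, -0.49, 0.51, -0.49]
ft_force: [-4.5, 1.4, 6.3]
finger_gap: 0.136
```

>>> apply_moves([
  {"gripper":1,"tx":0.04,"ty":-0.002,"tz":0,"ax":0,"ay":0,"az":0},
  {"gripper":1,"tx":0.04,"ty":-0.002,"tz":0,"ax":0,"ay":0,"az":0},
  {"gripper":1,"tx":0,"ty":0,"tz":0,"ax":0,"ay":0,"az":0},
  {"gripper":1,"tx":0,"ty":0,"tz":0,"ax":0,"ay":0,"az":0},
])

```text
time_s: 11.42
tcp_pos: [0.568, 0.2127, 0.1]
ee_rot: [-0.51, -0.49, 0.51, -0.49]
ft_force: [-7.4, -0.3, 7.9]
finger_gap: 0.14
```

```bash
python3 st.py
python3 - <<'E'
from h import *
for n in('scene','side'):
    c=cam(n,n+'8');np.savez('/tmp/%s8.npz'%n,**c)
E
python3 v3.py 569.5 215.1 -0.0412 88 8
```

```text
t 11.42 tcp mm [567.99 212.7  100.04] jaw yaw -2.3 toolx [-1.3e-03 -2.0e-04 -1.0e+00] F [-7.39 -0.35  7.88] M [0.08 1.33 0.02] gap 0.14 q [ 0.08  0.41 -0.64  1.69  0.27  1.13 -0.68]
```

View pics/v3_8.png

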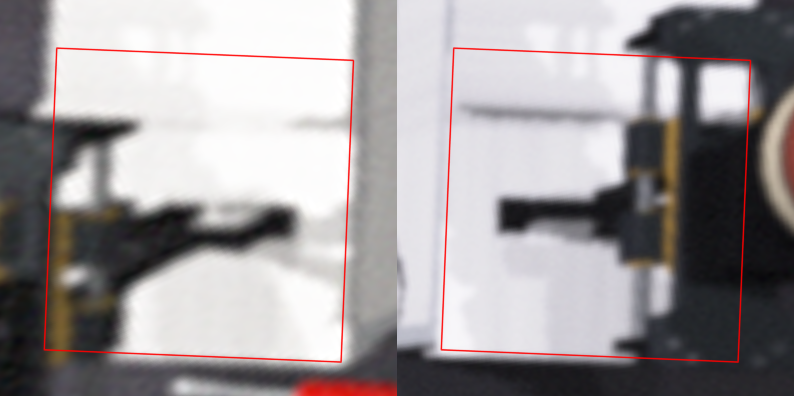

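View pics/side8.png

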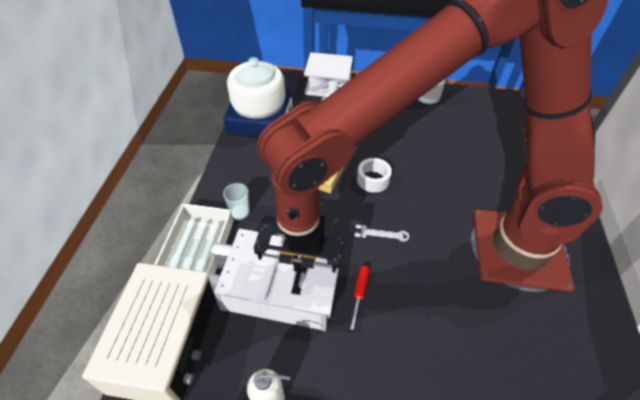

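The lip is close to the front face; the force is rising. Continuing in 1 mm steps.

>>> apply_moves([
  {"gripper":1,"tx":0.04,"ty":-0.002,"tz":0,"ax":0,"ay":0,"az":0},
  {"gripper":1,"tx":0,"ty":0,"tz":0,"ax":0,"ay":0,"az":0},
  {"gripper":1,"tx":0,"ty":0,"tz":0,"ax":0,"ay":0,"az":0},
])

```text
time_s: 11.77
tcp_pos: [0.5689, 0.2126, 0.1]
ee_rot: [-0.51, -0.49, 0.51, -0.49]
ft_force: [-6.7, 0.6, 8.5]
finger_gap: 0.135
```

```bash
python3 st.py
```

```text
t 11.77 tcp mm [568.94 212.65  99.99] jaw yaw -2.3 toolx [-1.5e-03 -2.0e-04 -1.0e+00] F [-6.67  0.61  8.46] M [0.07 1.42 0.04] gap 0.135 q [ 0.08  0.42 -0.64  1.69  0.27  1.13 -0.68]
```

>>> apply_moves([
  {"gripper":1,"tx":0.04,"ty":-0.002,"tz":0,"ax":0,"ay":0,"az":0},
  {"gripper":1,"tx":0,"ty":0,"tz":0,"ax":0,"ay":0,"az":0},
  {"gripper":1,"tx":0,"ty":0,"tz":0,"ax":0,"ay":0,"az":0},
])

```text
time_s: 12.02
tcp_pos: [0.5699, 0.2126, 0.1]
ee_rot: [-0.51, -0.49, 0.51, -0.49]
ft_force: [-6.8, 0.1, 8.3]
finger_gap: 0.136
```

```bash
python3 st.py
```

```text
t 12.02 tcp mm [569.92 212.62 100.02] jaw yaw -2.3 toolx [-1.5e-03 -2.0e-04 -1.0e+00] F [-6.81  0.09  8.31] M [0.08 1.42 0.06] gap 0.136 q [ 0.08  0.42 -0.64  1.69  0.27  1.13 -0.67]
```

>>> apply_moves([
  {"gripper":1,"tx":0.04,"ty":-0.002,"tz":0,"ax":0,"ay":0,"az":0},
  {"gripper":1,"tx":0,"ty":0,"tz":0,"ax":0,"ay":0,"az":0},
  {"gripper":1,"tx":0,"ty":0,"tz":0,"ax":0,"ay":0,"az":0},
])

```text
time_s: 12.27
tcp_pos: [0.5707, 0.2126, 0.1]
ee_rot: [-0.509, -0.49, 0.51, -0.49]
ft_force: [-7.6, -0.1, 9.2]
finger_gap: 0.134
```

```bash
python3 st.py
```

```text
t 12.27 tcp mm [570.71 212.58 100.01] jaw yaw -2.29 toolx [-1.8e-03 -3.0e-04 -1.0e+00] F [-7.59 -0.12  9.24] M [0.06 1.56 0.05] gap 0.134 q [ 0.08  0.42 -0.64  1.68  0.27  1.13 -0.67]
```

>>> apply_moves([
  {"gripper":1,"tx":0.04,"ty":-0.002,"tz":0,"ax":0,"ay":0,"az":0},
  {"gripper":1,"tx":0,"ty":0,"tz":0,"ax":0,"ay":0,"az":0},
  {"gripper":1,"tx":0,"ty":0,"tz":0,"ax":0,"ay":0,"az":0},
])

```text
time_s: 12.52
tcp_pos: [0.5707, 0.2126, 0.1]
ee_rot: [-0.509, -0.491, 0.511, -0.489]
ft_force: [-12.9, -0.9, 12.7]
finger_gap: 0.136
```

```bash
python3 st.py
```

```text
t 12.52 tcp mm [570.7  212.58 100.01] jaw yaw -2.27 toolx [-3.6e-03 -9.0e-04 -1.0e+00] F [-12.87  -0.87  12.66] M [-0.15  2.61  0.04] gap 0.136 q [ 0.08  0.42 -0.64  1.68  0.27  1.13 -0.67]
```

It stopped at TCP x = 570.7 (predicted home 570.4) and Fx jumped: the lip is on the front face. Checking side alignment closely.

```bash
cat > v4.py <<'E'
from rec import *
import sys
suf=sys.argv[1]
B=(617.8,213.3,-0.041)
for n in('scene','side'):
    c=cam(n);np.savez('/tmp/%s%s.npz'%(n,suf),**c)
    z=92.0;rg=(465,745,95,335);s=2.05
    out=[]
    # left: panel plane 88 ; lap/after
    im=rect(c,88,*rg,s=s)
    outline(im,box2(*B,-133,50,-90,90),rg[1],rg[3],s,(0,0,255))
    im2=im
    cv2.imwrite('pics/v4_%s%s.png'%(n,suf),im2)
E
python3 v4.py 9
```

```text
(no output)
```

View pics/v4_scene9.png

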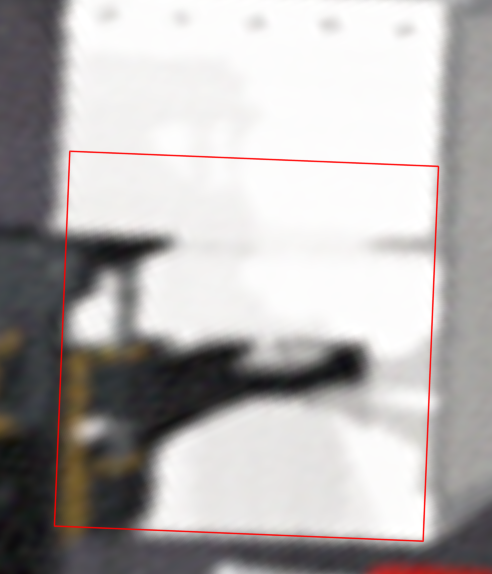

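View pics/v4_side9.png

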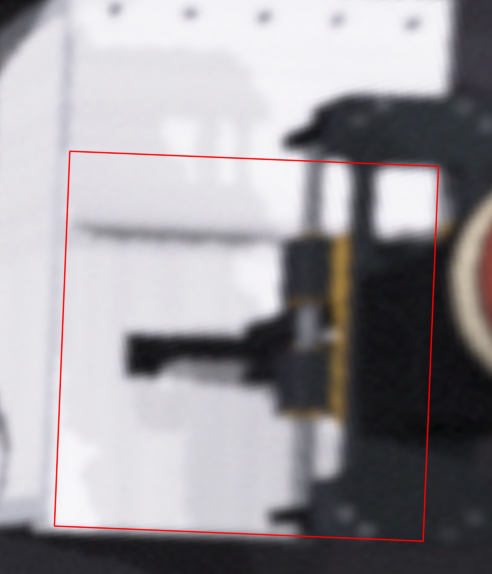

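```bash
cat > edge.py <<'E'
from rec import *
import sys
B=(617.8,213.3,-0.041)
def prof(c,z,a0,a1,b0,b1,axis='b',step=.25):
    # mean intensity profile along b (averaged over a) or along a
    A=np.arange(a0,a1,step);Bb=np.arange(b0,b1,step);AA,BB=np.meshgrid(A,Bb,indexing='ij')
    co,si=np.cos(B[2]),np.sin(B[2]);X=B[0]+co*AA-si*BB;Y=B[1]+si*AA+co*BB
    q=proj(c,np.stack([X,Y,np.full_like(X,z)],-1).reshape(-1,3)/1000).reshape(*X.shape,2).astype(np.float32)
    im=cv2.remap(c['color'].astype(np.float32).mean(2),q[...,0],q[...,1],cv2.INTER_CUBIC)
    p=im.mean(0 if axis=='b' else 1);g=np.abs(np.diff(cv2.GaussianBlur(p.reshape(1,-1),(0,0),3)[0]))
    xs=(Bb if axis=='b' else A)[:-1]+step/2
    w=g.copy();i=g.argmax();lo,hi=max(0,i-8),i+9
    return (xs[lo:hi]*w[lo:hi]).sum()/w[lo:hi].sum(), g.max()
def run(suf):
  for n in('scene','side'):
    c0=dict(np.load('/tmp/%s0.npz'%n));c1=dict(np.load('/tmp/%s%s.npz'%(n,suf)))
    for lab,rg in(('right rear',(-25,-5,-105,-78)),('right mid',(-70,-40,-105,-78)),('right front',(-120,-90,-105,-78)),('left rear',(-25,-5,78,105)),('left mid',(-70,-40,78,105)),('left front',(-120,-90,78,105))):
        print(n,lab,'deck0 %.2f g%.1f'%prof(c0,85,*rg),' panel %.2f g%.1f'%prof(c1,88,*rg),'lap0 ' )
    for b in(-75,-40,0,40,75): print(n,'front b',b,'deck0 %.2f g%.1f'%prof(c0,85,-145,-115,b-10,b+10,'a'),' panel %.2f g%.1f'%prof(c1,88,-145,-115,b-10,b+10,'a'))
run(sys.argv[1])
E
python3 edge.py 9
```

```text
scene right rear deck0 -91.37 g3.0  panel -93.62 g3.9 lap0 
scene right mid deck0 -90.88 g2.8  panel -92.61 g2.4 lap0 
scene right front deck0 -90.38 g2.6  panel -92.64 g2.7 lap0 
scene left rear deck0 90.11 g4.0  panel 79.82 g1.7 lap0 
scene left mid deck0 90.37 g3.8  panel 86.63 g1.5 lap0 
scene left front deck0 90.37 g3.6  panel 86.88 g1.5 lap0 
scene front b -75 deck0 -129.85 g4.7  panel -134.38 g6.0
scene front b -40 deck0 -129.14 g4.6  panel -134.14 g5.0
scene front b 0 deck0 -128.65 g4.4  panel -134.15 g4.5
scene front b 40 deck0 -128.87 g4.3  panel -135.37 g4.2
scene front b 75 deck0 -128.12 g4.1  panel -137.36 g0.5
side right rear deck0 -89.09 g5.5  panel -100.41 g4.6 lap0 
side right mid deck0 -88.63 g5.5  panel -87.31 g0.2 lap0 
side right front deck0 -88.36 g5.5  panel -86.19 g0.1 lap0 
side left rear deck0 96.12 g0.9  panel 97.22 g1.0 lap0 
side left mid deck0 95.92 g1.0  panel 92.57 g1.0 lap0 
side left front deck0 96.67 g0.9  panel 92.55 g1.7 lap0 
side front b -75 deck0 -132.34 g5.1  panel -132.51 g0.2
side front b -40 deck0 -129.41 g4.0  panel -118.34 g0.5
side front b 0 deck0 -133.10 g4.0  panel -134.60 g6.9
side front b 40 deck0 -132.85 g4.0  panel -134.88 g8.0
side front b 75 deck0 -128.41 g4.2  panel -135.40 g9.3
```

```bash
cat > edge2.py <<'E'
import edge0 as E, numpy as np
def tool(suf,x,y,yaw,ztop):
    E.B=(x,y,yaw)
    for n in('scene','side'):
        c=dict(np.load('/tmp/%s%s.npz'%(n,suf)))
        o=[]
        for a in((-75,-50),(-45,-20),(5,30),(25,45)):
            for sg in(-1,1):
                rg=(*a,-104,-76) if sg<0 else (*a,76,104)
                v,g=E.prof(c,ztop,*rg); o.append('%.1f(g%.1f)'%(v,g))
        f=['%.1f(g%.1f)'%E.prof(c,ztop,-100,-70,b-8,b+8,'a') for b in(-75,-50,-25,0,75)]
        print(suf,n,'right/left pairs',o,'\n   front',f)
tool('4',512.22,213.8,np.radians(-2.36),152.9)
tool('5',521.6,215.84,np.radians(-2.33),92.6)
tool('9',570.7,212.58,np.radians(-2.28),88)
E
sed 's/^run(.*//' edge.py > edge0.py; python3 edge2.py
```

```text
4 scene right/left pairs ['-92.4(g4.5)', '86.6(g1.4)', '-91.6(g3.7)', '97.4(g1.1)', '-91.1(g3.8)', '86.9(g3.5)', '-91.4(g4.1)', '85.1(g0.8)'] 
   front ['-87.4(g6.0)', '-87.4(g5.1)', '-86.6(g4.4)', '-86.9(g4.4)', '-72.1(g0.9)']
4 side right/left pairs ['-101.7(g0.1)', '95.7(g9.0)', '-102.1(g0.2)', '95.9(g7.1)', '-100.0(g0.2)', '95.1(g4.0)', '-99.9(g0.3)', '95.1(g4.0)'] 
   front ['-95.4(g0.5)', '-94.3(g0.5)', '-79.4(g5.4)', '-86.4(g5.8)', '-87.6(g5.8)']
5 scene right/left pairs ['-92.4(g4.1)', '90.6(g1.2)', '-91.1(g3.3)', '88.9(g1.4)', '-90.9(g3.2)', '78.7(g2.3)', '-90.9(g4.1)', '78.0(g1.8)'] 
   front ['-87.6(g6.2)', '-87.4(g5.1)', '-86.4(g4.3)', '-86.9(g4.7)', '-95.6(g0.7)']
5 side right/left pairs ['-96.2(g0.1)', '96.2(g8.8)', '-85.6(g0.2)', '96.1(g4.8)', '-98.9(g4.6)', '100.6(g1.5)', '-98.4(g5.3)', '100.2(g1.5)'] 
   front ['-98.0(g0.3)', '-78.9(g0.7)', '-79.1(g4.4)', '-86.6(g6.4)', '-87.6(g8.9)']
9 scene right/left pairs ['-90.6(g2.9)', '90.1(g1.4)', '-89.6(g2.2)', '86.6(g1.9)', '-90.6(g3.2)', '88.1(g3.6)', '-90.9(g3.9)', '78.2(g2.9)'] 
   front ['-87.4(g6.0)', '-87.1(g5.5)', '-87.4(g4.8)', '-87.6(g4.5)', '-89.9(g0.7)']
9 side right/left pairs ['-95.1(g0.0)', '95.3(g1.7)', '-90.1(g0.2)', '95.3(g1.4)', '-101.6(g3.0)', '99.9(g1.0)', '-97.4(g4.8)', '99.9(g0.9)'] 
   front ['-91.9(g0.2)', '-72.0(g0.9)', '-72.7(g4.4)', '-87.6(g6.8)', '-88.4(g9.1)']
```

```bash
cat > edge3.py <<'E'
import edge0 as E, numpy as np
def lines(n,suf,pose,z,right,left,front,flim,ar):
    E.B=pose;c=dict(np.load('/tmp/%s%s.npz'%(n,suf)));aa=np.linspace(*ar,9)
    for lab,lim in(('right',right),('left',left)):
        v=[E.prof(c,z,a-6,a+6,*lim) for a in aa];v=np.array(v);ok=(v[:,1]>2)&(abs(v[:,0]-np.median(v[:,0]))<2)
        if ok.sum()>3:
            p=np.polyfit(aa[ok],v[ok,0],1);print(n,suf,lab,'at a=mid %.2f slope %.4f n%d res %.2f'%(np.polyval(p,aa.mean()),p[0],ok.sum(),np.std(v[ok,0]-np.polyval(p,aa[ok]))))
        else: print(n,suf,lab,'bad')
    bb=np.linspace(-75,75,9);v=np.array([E.prof(c,z,*flim,b-8,b+8,'a') for b in bb]);ok=(v[:,1]>2)&(abs(v[:,0]-np.median(v[:,0]))<2)
    if ok.sum()>3:
        p=np.polyfit(bb[ok],v[ok,0],1);print('   front at0 %.2f slope %.4f (yaw corr %.4f) n%d res %.2f'%(p[1],p[0],-p[0],ok.sum(),np.std(v[ok,0]-np.polyval(p,bb[ok]))))
R,L=(-104,-76),(76,104)
for n in('scene','side'):
    print('PANEL0');lines(n,'0',(575,-213,-.316),43,R,L,None,(-102,-72),(-70,80))
    print('BOX0');lines(n,'0',(617.8,213.3,-.041),85,R,L,None,(-145,-115),(-115,-10))
    print('LAP0');lines(n,'0',(617.8,213.3,-.041),93,R,L,None,(5,30),(25,120))
    print('PANEL9');lines(n,'9',(617.8,213.3,-.041),88,R,L,None,(-148,-120),(-122,-10))
E
python3 edge3.py
```

```text
PANEL0
scene 0 right at a=mid -92.60 slope 0.0086 n9 res 0.14
scene 0 left at a=mid 90.35 slope 0.0057 n9 res 0.14
   front at0 -86.57 slope -0.0122 (yaw corr 0.0122) n9 res 0.40
BOX0
scene 0 right at a=mid -90.71 slope -0.0108 n9 res 0.18
scene 0 left at a=mid 90.07 slope -0.0023 n9 res 0.25
   front at0 -128.85 slope 0.0125 (yaw corr -0.0125) n9 res 0.26
LAP0
scene 0 right at a=mid -93.60 slope -0.0057 n9 res 0.20
scene 0 left at a=mid 89.74 slope -0.0094 n9 res 0.26
PANEL9
scene 9 right at a=mid -92.93 slope 0.0034 n8 res 0.91
scene 9 left bad
   front at0 -134.66 slope -0.0057 (yaw corr 0.0057) n7 res 0.23
PANEL0
side 0 right at a=mid -90.13 slope 0.0047 n9 res 0.31
side 0 left at a=mid 96.06 slope 0.0097 n4 res 0.18
   front at0 -87.97 slope -0.0046 (yaw corr 0.0046) n9 res 0.50
BOX0
side 0 right at a=mid -88.50 slope -0.0101 n9 res 0.18
side 0 left bad
   front at0 -132.32 slope -0.0082 (yaw corr 0.0082) n6 res 0.90
LAP0
side 0 right at a=mid -89.90 slope -0.0048 n9 res 0.14
side 0 left at a=mid 92.97 slope -0.0054 n6 res 0.07
   front at0 11.63 slope 0.0092 (yaw corr -0.0092) n9 res 0.15
PANEL9
side 9 right bad
side 9 left bad
   front at0 -134.64 slope -0.0085 (yaw corr 0.0085) n6 res 0.12
```

The fits say the box is turned about -0.049 rad and the panel about -0.037: the panel is about 0.6° off and its lip touches at the right end first. Sideways it agrees to about 0.5 mm. I back off slightly, turn it square and push home again.

>>> apply_moves([
  {"gripper":1,"tx":-0.08,"ty":0.004,"tz":0.02,"ax":0,"ay":0,"az":0},
  {"gripper":1,"tx":-0.02,"ty":0.01,"tz":0,"ax":0,"ay":0,"az":-0.06},
  {"gripper":1,"tx":0,"ty":0,"tz":0,"ax":0,"ay":0,"az":-0.06},
  {"gripper":1,"tx":0,"ty":0,"tz":0,"ax":0,"ay":0,"az":0},
  {"gripper":1,"tx":0,"ty":0,"tz":0,"ax":0,"ay":0,"az":0},
])

```text
time_s: 13.03
tcp_pos: [0.5704, 0.2121, 0.1001]
ee_rot: [-0.513, -0.486, 0.513, -0.486]
ft_force: [-1.4, -0.4, 0.4]
finger_gap: 0.132
```

```bash
python3 st.py
```

```text
t 13.03 tcp mm [570.39 212.14 100.06] jaw yaw -3.07 toolx [-2.e-04 -3.e-04 -1.e+00] F [-1.41 -0.37  0.37] M [-0.07  0.19  0.1 ] gap 0.132 q [ 0.08  0.42 -0.64  1.69  0.27  1.13 -0.69]
```

>>> apply_moves([
  {"gripper":1,"tx":0.04,"ty":-0.002,"tz":0,"ax":0,"ay":0,"az":0},
  {"gripper":1,"tx":0.04,"ty":-0.002,"tz":0,"ax":0,"ay":0,"az":0},
  {"gripper":1,"tx":0.02,"ty":-0.002,"tz":0,"ax":0,"ay":0,"az":0},
  {"gripper":1,"tx":0,"ty":0,"tz":0,"ax":0,"ay":0,"az":0},
  {"gripper":1,"tx":0,"ty":0,"tz":0,"ax":0,"ay":0,"az":0},
])

```text
time_s: 13.45
tcp_pos: [0.5718, 0.2122, 0.1]
ee_rot: [-0.512, -0.487, 0.514, -0.486]
ft_force: [-5.4, -1.5, 3.4]
finger_gap: 0.13
```

```bash
python3 st.py
```

```text
t 13.45 tcp mm [571.82 212.21 100.02] jaw yaw -3.05 toolx [-2.3e-03 -7.0e-04 -1.0e+00] F [-5.41 -1.54  3.44] M [-0.3   1.18 -0.06] gap 0.13 q [ 0.08  0.42 -0.64  1.68  0.27  1.13 -0.69]
```

It now goes 1.1 mm further than before, so squaring up helped. Pushing more and pressing down.

>>> apply_moves([
  {"gripper":1,"tx":0.04,"ty":-0.002,"tz":0,"ax":0,"ay":0,"az":0},
  {"gripper":1,"tx":0,"ty":0,"tz":0,"ax":0,"ay":0,"az":0},
  {"gripper":1,"tx":0,"ty":0,"tz":0,"ax":0,"ay":0,"az":0},
])

```text
time_s: 13.7
tcp_pos: [0.5718, 0.2122, 0.1]
ee_rot: [-0.512, -0.487, 0.514, -0.486]
ft_force: [-11.1, -2.8, 7.5]
finger_gap: 0.134
```

```bash
python3 st.py; python3 -c "
from h import *
for n in('scene','side'):
    c=cam(n);np.savez('/tmp/%s10.npz'%n,**c)"
sed "s/'9'/'10'/;s/PANEL9/PANEL10/" edge3.py > edge4.py; python3 edge4.py | grep -A4 PANEL10; sed -i "s/^tool('[45]'.*//;s/^tool('9'.*/tool('10',571.8,212.21,np.radians(-3.05),88)/" edge2.py; python3 edge2.py;python3 v3.py 571.8 214.4 -0.05 88 10
```

```text
t 13.7 tcp mm [571.84 212.21 100.03] jaw yaw -3.02 toolx [-0.004  -0.0013 -1.    ] F [-11.12  -2.76   7.49] M [-0.44  2.17  0.02] gap 0.134 q [ 0.08  0.42 -0.64  1.68  0.27  1.13 -0.69]
PANEL10
scene 10 right at a=mid -92.88 slope -0.0123 n8 res 0.91
scene 10 left bad
   front at0 -133.42 slope 0.0109 (yaw corr -0.0109) n7 res 0.25
PANEL0
--
PANEL10
side 10 right bad
side 10 left bad
   front at0 -133.79 slope 0.0088 (yaw corr -0.0088) n6 res 0.10
10 scene right/left pairs ['-90.4(g3.0)', '78.5(g1.3)', '-89.8(g2.3)', '87.1(g1.6)', '-90.4(g3.1)', '87.1(g3.4)', '-90.9(g3.8)', '78.0(g2.3)'] 
   front ['-87.4(g6.3)', '-87.9(g5.3)', '-86.9(g4.7)', '-87.4(g4.6)', '-92.6(g0.8)']
10 side right/left pairs ['-97.3(g0.1)', '95.3(g1.6)', '-82.9(g0.1)', '95.3(g1.1)', '-101.6(g2.8)', '100.2(g1.2)', '-97.4(g4.8)', '100.2(g1.1)'] 
   front ['-89.0(g0.3)', '-71.7(g0.5)', '-72.2(g4.0)', '-87.9(g6.4)', '-88.3(g9.0)']
```

View pics/v3_10.png

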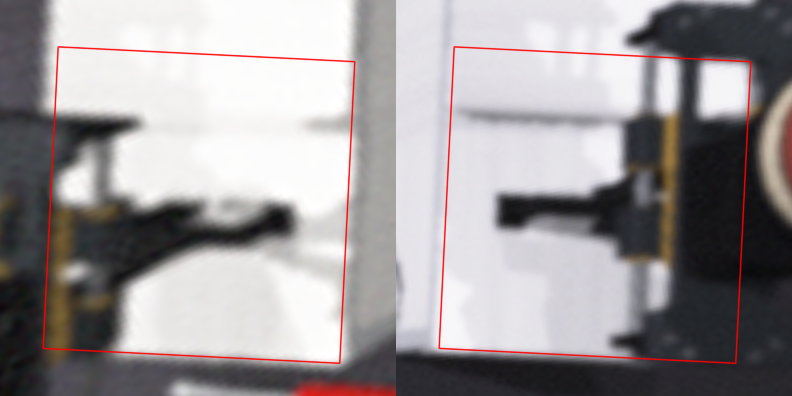

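Front-edge slopes now match in the same camera (box 0.0125, panel 0.0109). A small test turn back while pushing shows whether the lip sits on both ends.

>>> apply_moves([
  {"gripper":1,"tx":0,"ty":0,"tz":0.02,"ax":0,"ay":0,"az":0.03},
  {"gripper":1,"tx":0.02,"ty":0,"tz":0,"ax":0,"ay":0,"az":0},
  {"gripper":1,"tx":0,"ty":0,"tz":0,"ax":0,"ay":0,"az":0},
  {"gripper":1,"tx":0,"ty":0,"tz":0,"ax":0,"ay":0,"az":0},
])

```text
time_s: 14.13
tcp_pos: [0.5719, 0.212, 0.1]
ee_rot: [-0.511, -0.488, 0.514, -0.487]
ft_force: [-10.9, -1.4, 3.6]
finger_gap: 0.137
```

```bash
python3 st.py
```

```text
t 14.13 tcp mm [571.94 212.03 100.03] jaw yaw -2.85 toolx [-0.0049 -0.0015 -1.    ] F [-10.86  -1.4    3.62] M [-0.41  2.2  -0.08] gap 0.137 q [ 0.08  0.42 -0.64  1.68  0.27  1.14 -0.68]
```

Position barely changes (571.9), so the lip is flush. Small +y correction, then pressing down.

>>> apply_moves([
  {"gripper":1,"tx":0,"ty":0.02,"tz":0,"ax":0,"ay":0,"az":0},
  {"gripper":1,"tx":0,"ty":0,"tz":0,"ax":0,"ay":0,"az":0},
  {"gripper":1,"tx":0,"ty":0,"tz":-0.02,"ax":0,"ay":0,"az":0},
  {"gripper":1,"tx":0,"ty":0,"tz":-0.02,"ax":0,"ay":0,"az":0},
  {"gripper":1,"tx":0,"ty":0,"tz":0,"ax":0,"ay":0,"az":0},
  {"gripper":1,"tx":0,"ty":0,"tz":0,"ax":0,"ay":0,"az":0},
  {"gripper":1,"tx":0,"ty":0,"tz":0,"ax":0,"ay":0,"az":0},
])

```text
time_s: 14.72
tcp_pos: [0.572, 0.212, 0.1]
ee_rot: [-0.511, -0.488, 0.514, -0.487]
ft_force: [-15.2, -5.4, 13.0]
finger_gap: 0.137
```

```bash
python3 st.py; python3 -c "
from h import *
for n in('scene','side'):
    c=cam(n,n+'11');np.savez('/tmp/%s11.npz'%n,**c)
    for s in('0','11'):
        c=dict(np.load('/tmp/%s%s.npz'%(n,s)));W=cloud(c)*1000;x,y,z=W.reshape(-1,3).T
        th=-0.049;cx,cy=618,213.4
        a=(x-cx)*np.cos(th)+(y-cy)*np.sin(th);b=-(x-cx)*np.sin(th)+(y-cy)*np.cos(th)
        print(n,s,[(i,np.median(z[(a>i)&(a<i+15)&(abs(b)<80)&(z<110)]).round(1)) for i in (-125,-100,-10,10,20,35,50,65,80)])
"
sed -i "s/'10'/'11'/" edge4.py; python3 edge4.py | grep -A4 PANEL10; python3 st.py
```

```text
t 14.72 tcp mm [571.97 212.05  99.99] jaw yaw -2.87 toolx [-0.0047 -0.0025 -1.    ] F [-15.21  -5.35  12.96] M [-1.09  3.08 -0.11] gap 0.137 q [ 0.08  0.42 -0.64  1.68  0.27  1.14 -0.68]
scene 0 [(-125, np.float64(83.8)), (-100, np.float64(47.7)), (-10, np.float64(83.4)), (10, np.float64(95.2)), (20, np.float64(92.0)), (35, np.float64(91.6)), (50, np.float64(91.8)), (65, np.float64(91.9)), (80, np.float64(91.4))]
scene 11 [(-125, np.float64(87.5)), (-100, np.float64(87.2)), (-10, np.float64(86.8)), (10, np.float64(94.7)), (20, np.float64(91.9)), (35, np.float64(91.6)), (50, np.float64(91.9)), (65, np.float64(91.6)), (80, np.float64(91.7))]
side 0 [(-125, np.float64(84.7)), (-100, np.float64(42.3)), (-10, np.float64(72.6)), (10, np.float64(93.7)), (20, np.float64(92.5)), (35, np.float64(92.2)), (50, np.float64(92.5)), (65, np.float64(92.4)), (80, np.float64(92.4))]
side 11 [(-125, np.float64(87.4)), (-100, np.float64(87.6)), (-10, np.float64(87.6)), (10, np.float64(93.9)), (20, np.float64(92.6)), (35, np.float64(92.2)), (50, np.float64(92.3)), (65, np.float64(92.5)), (80, np.float64(92.5))]
PANEL10
scene 11 right at a=mid -93.26 slope -0.0037 n6 res 0.67
scene 11 left bad
   front at0 -133.20 slope 0.0073 (yaw corr -0.0073) n7 res 0.27
PANEL0
--
PANEL10
side 11 right bad
side 11 left bad
   front at0 -133.54 slope 0.0074 (yaw corr -0.0074) n6 res 0.13
t 14.82 tcp mm [571.95 212.07  99.95] jaw yaw -2.87 toolx [-0.0047 -0.0025 -1.    ] F [-14.95  -4.71  13.19] M [-1.1   3.14 -0.06] gap 0.134 q [ 0.08  0.42 -0.64  1.68  0.27  1.14 -0.68]
```

View pics/scene11.png

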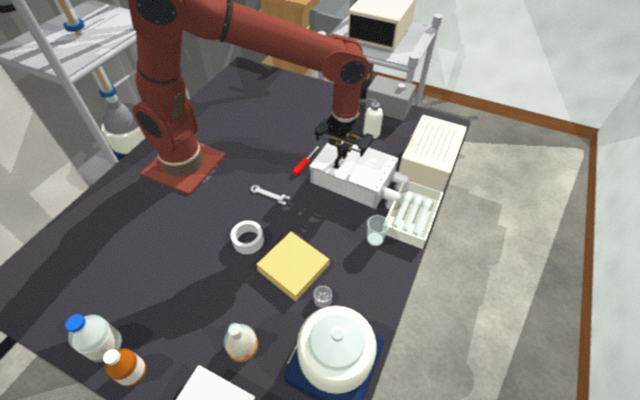

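View pics/side11.png

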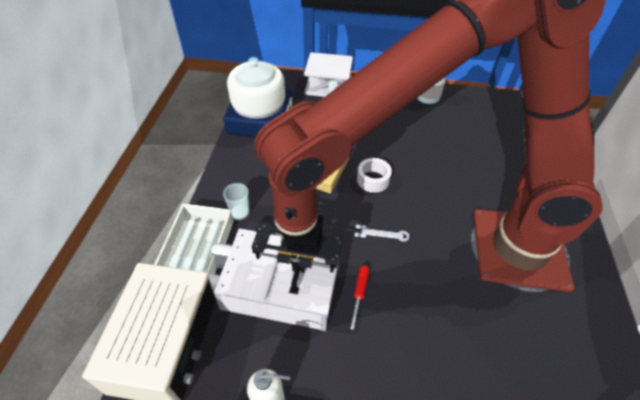

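Lap depth is unchanged (91.6–92.5 mm), the panel lies at 87.5, and everything else is in place. The sideways estimates disagree by ~1.5 mm, so I check with the wrist camera and a zoom.

```bash
python3 -c "
from h import *
c=cam('wrist','w11');np.savez('/tmp/w11.npz',**c)
a=cv2.imread('pics/scene11.png')[130:215,295:415];b=cv2.imread('pics/side11.png')[225:335,205:350]
cv2.imwrite('pics/z11.png',np.hstack([cv2.resize(a,(400,283),interpolation=cv2.INTER_CUBIC),cv2.resize(b,(373,283),interpolation=cv2.INTER_CUBIC)]))
"
```

```text
(no output)
```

View pics/w11.png

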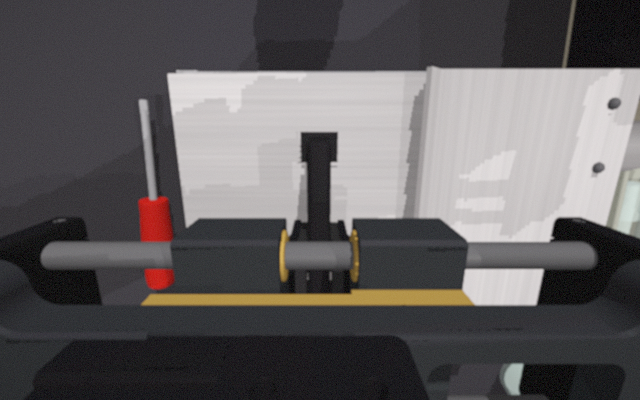

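View pics/z11.png

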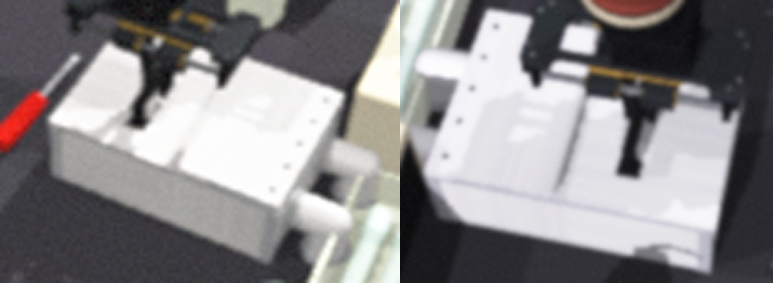

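The wrist view shows the panel's far side edge (row ~72) and the lap's far side edge (row ~69) against dark bench: ideal for direct comparison.

```bash
cat > we.py <<'E'
from h import *
import sys
c=dict(np.load(sys.argv[1]));g=cv2.GaussianBlur(c['color'].astype(np.float32).mean(2),(0,0),1)
K=np.array(c['intrinsics']);R=cv2.Rodrigues(c['rvec'])[0];t=c['tvec'].reshape(3);C=-R.T@t;print('cam',C.round(3))
def ray(u,v,z):
    d=R.T@np.array([(u-K[0,2])/K[0,0],(v-K[1,2])/K[1,1],1]);return (C+d*(z-C[2])/d[2])*1000
def row(u):
    p=g[50:95,u];d=np.abs(np.diff(p));i=d.argmax();w=d[max(0,i-3):i+4];return 50.5+(np.arange(max(0,i-3),i+4)[:len(w)]*w).sum()/w.sum()
th=-.049;cx,cy=618,213.6
def bx(p): return ((p[0]-cx)*np.cos(th)+(p[1]-cy)*np.sin(th),-(p[0]-cx)*np.sin(th)+(p[1]-cy)*np.cos(th))
for lab,us,z in(('panel',range(205,415,6),.088),('lap',range(450,560,6),.093)):
    q=np.array([bx(ray(u,row(u),z)) for u in us])
    p=np.polyfit(q[:,0],q[:,1],1);res=q[:,1]-np.polyval(p,q[:,0]);ok=abs(res)<1.5;p=np.polyfit(q[ok,0],q[ok,1],1)
    print(lab,'a',q[:,0].min().round(1),q[:,0].max().round(1),'b at mid %.2f, at a=10 %.2f, slope %.4f res %.2f n%d'%(np.polyval(p,q[ok,0].mean()),np.polyval(p,10),p[0],res[ok].std(),ok.sum()))
for u,v in((170,90),(319,132)):print(bx(ray(u,v,.088)))
E
python3 we.py /tmp/w11.npz
```

```text
cam [0.575 0.279 0.262]
panel a -110.3 4.1 b at mid 90.24, at a=10 90.29, slope 0.0008 res 0.08 n35
lap a 24.8 83.1 b at mid 90.85, at a=10 90.86, slope -0.0002 res 0.01 n19
(np.float64(-131.2840112919866), np.float64(80.22257343527379))
(np.float64(-46.299696614521224), np.float64(56.75594695065939))
```

Directly compared, the panel is only 0.6 mm to -y of the lap and within 0.001 rad in yaw. Easing the pressure briefly lets the pending sideways offset take effect, then I press again.

>>> apply_moves([
  {"gripper":1,"tx":-0.02,"ty":0.01,"tz":0.04,"ax":0,"ay":0,"az":0},
  {"gripper":1,"tx":0,"ty":0,"tz":0.01,"ax":0,"ay":0,"az":0},
  {"gripper":1,"tx":0,"ty":0,"tz":0,"ax":0,"ay":0,"az":0},
  {"gripper":1,"tx":0,"ty":0,"tz":-0.03,"ax":0,"ay":0,"az":0},
  {"gripper":1,"tx":0,"ty":0,"tz":-0.03,"ax":0,"ay":0,"az":0},
  {"gripper":1,"tx":0,"ty":0,"tz":0,"ax":0,"ay":0,"az":0},
  {"gripper":1,"tx":0,"ty":0,"tz":0,"ax":0,"ay":0,"az":0},
  {"gripper":1,"tx":0,"ty":0,"tz":0,"ax":0,"ay":0,"az":0},
])

```text
time_s: 15.53
tcp_pos: [0.572, 0.2122, 0.1]
ee_rot: [-0.511, -0.488, 0.514, -0.487]
ft_force: [-13.5, -6.0, 13.9]
finger_gap: 0.135
```

```bash
python3 st.py; python3 -c "
from h import *
c=cam('wrist','w12');np.savez('/tmp/w12.npz',**c)
for n in('scene','side'):
    c=cam(n,n+'12');np.savez('/tmp/%s12.npz'%n,**c)"; python3 we.py /tmp/w12.npz; sed -i "s/'11'/'12'/" edge4.py; python3 edge4.py | grep -A4 PANEL10; python3 st.py
```

```text
t 15.53 tcp mm [572.   212.16 100.  ] jaw yaw -2.89 toolx [-0.0037 -0.0025 -1.    ] F [-13.49  -6.01  13.9 ] M [-1.2   2.85 -0.12] gap 0.135 q [ 0.08  0.42 -0.64  1.68  0.27  1.14 -0.68]
cam [0.575 0.279 0.262]
panel a -110.2 4.2 b at mid 90.24, at a=10 90.34, slope 0.0017 res 0.07 n35
lap a 24.9 83.4 b at mid 90.79, at a=10 90.81, slope -0.0004 res 0.01 n19
(np.float64(-131.1754627389543), np.float64(80.33631079369846))
(np.float64(-46.22148468813454), np.float64(56.845038371646766))
PANEL10
scene 12 right at a=mid -93.18 slope -0.0156 n8 res 0.69
scene 12 left bad
   front at0 -133.30 slope 0.0078 (yaw corr -0.0078) n7 res 0.30
PANEL0
--
PANEL10
side 12 right bad
side 12 left bad
   front at0 -133.55 slope 0.0090 (yaw corr -0.0090) n6 res 0.11
t 15.68 tcp mm [572.   212.15 100.01] jaw yaw -2.89 toolx [-0.0037 -0.0025 -1.    ] F [-13.13  -4.78  13.55] M [-1.19  2.86 -0.12] gap 0.134 q [ 0.08  0.42 -0.64  1.68  0.27  1.14 -0.68]
```

Everything holds: lip on the front face, in line to about 0.5 mm, 13.5–14 N downward, grip closed on the bar. Handing in.

```bash
python3 -c "
from h import *
print(workorder.hand_in())"; python3 st.py
```

```text
the job is handed in; nothing more can be done
None
the job is handed in; nothing more can be done
```

The panel is home and I handed the job in at about 15.7 s with the gripper still holding the handle. I gripped the handle, carried the panel level to the box and slid its far edge in under the lap sheet. I then pushed until the lip stopped on the front face. At first one end of the lip touched early, so I backed off, turned the panel about 0.6° square and pushed home again.

- **Lip:** a hard stop at TCP x = 572.0 mm (about 570.4 predicted), with about 13 N still pushing forward.
- **Press and grip:** about 13.5–14 N downward, steady. The fingers are closed on the bar at about 12 mm.
- **Alignment:** in the wrist picture the panel's side lies about 0.5 mm to -y of the lap sheet's side, and the yaw agrees to about 0.002 rad.
- **Lap sheet:** its depth readings were unchanged with the panel under it, last checked just before I eased off and pressed again, so I saw no lifting.
- **Bench:** everything else looked in its place.

**Checks that disagreed:** working from the arm position put the panel about 1.4 mm to -y, and the scene camera edges put it within about 0.3 mm. I trusted the direct wrist comparison. My last sideways correction moved it only about 0.1 mm because friction held it, leaving about 5 N of side force on the handle. The scene camera's fit of the panel's right edge was too noisy to confirm the yaw.

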